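Restock the tilted swab crate and set its count wheel

TASK

Put the two swab tubs that stand on the bench into the two empty cells (yellow pads) of the sideways-tilted blue crate, one tub per cell, lid up: lean each tub to match the slope of the cell and stand it flat on its pad before you let it go. Then roll the numbered wheel beside the crate with a fingertip until the digit 3 stands between the two red marks, since the crate now holds three tubs. Leave the tub already in the crate in its cell, and do not tip the tubs or the alcohol bottle over.

Things in the scene. Friction and masses are not known exactly. Their poses are not given: they have to be found in the camera images.
- tub_a_center (a point): First tub to put away, standing on the bench: white round tub with a green lid, like the other two: 70 mm tall in all, body 57 mm across, lid 60 mm across and 12 mm tall, about 60 g. This point is its centre, half-way up (35 mm above its underside) on its axis; z points out of the lid
- tub_b_center (a point): Second tub to put away, standing on the bench: white round tub with a green lid, like the other two: 70 mm tall in all, body 57 mm across, lid 60 mm across and 12 mm tall, about 60 g. This point is its centre, half-way up (35 mm above its underside) on its axis; z points out of the lid
- tub_c_center (a point): The tub already in the crate, in the third cell; it stays there. white round tub with a green lid, like the other two: 70 mm tall in all, body 57 mm across, lid 60 mm across and 12 mm tall, about 60 g. This point is its centre, half-way up (35 mm above its underside) on its axis; z points out of the lid
- crate: Blue crate, three cells in a row away from the robot, fixed on a grey stand: 224 mm along x, 78 mm across, leaned 30 degrees to its right (-y). This point is on the bench under the middle cell; x level along the row, away from the robot, y to the left, z up. Cells at x = +73, 0, -73 mm; the middle of each inner floor is 60 mm above the bench. Numbered wheel at x = +30, y = +130 mm
- pad_a_seat (a point): Where the centre of a tub seated on yellow pad A (60x60x2 mm, fixed) belongs: 37 mm above the cell's inner floor. z: the cell's axis, outward, leaning 30 degrees from vertical towards the crate's right side (its -y); y: up the slope to the left; x: along the row. Cell 68 mm square inside; left and right walls end 16 mm above the inner floor, dividers and end walls 28 mm; all 5 mm thick
- pad_b_seat (a point): Where the centre of a tub seated on yellow pad B (60x60x2 mm, fixed) belongs: 37 mm above the cell's inner floor. z: the cell's axis, outward, leaning 30 degrees from vertical towards the crate's right side (its -y); y: up the slope to the left; x: along the row. Cell 68 mm square inside; left and right walls end 16 mm above the inner floor, dividers and end walls 28 mm; all 5 mm thick
- wheel_axis (a point): Wheel centre, 55 mm above the bench; axes as crate's, axle along y. Black drum, radius 34, 44 mm wide; 8 grey ribs along y: rods of 4 mm radius, centred 40 mm from the axle. Elevation counted from the front (-x) over the top: ribs at 72.5 deg + joint value + multiples of 45; red marks at 50, beside the drum. Cheeks end 11 mm above the axle, marks 37; the top is open
- count_wheel (a joint): Angle of the numbered wheel, rad; grows when its top is pushed away from the robot (crate's +x). White digits 0 to 7; digit k stands between the red marks at k x 0.785, so digit 3 is 2.356. Light friction (under 2 N at a rib), no clicks, stays where it is left; stops at -0.3 and 5.8
- bottle_center (a point): Centre of the white alcohol bottle with blue nozzle, 56 mm across and 169 mm tall, standing loose on the bench; a bystander. z along its axis
Not all that is in view belongs to the job. Leave any brown or purple look-alike of the part that bears tub_c_center alone.

How it is judged:
By the outcome, as a careful person would: the job done as asked, in the order asked, and still so for the second after the job is handed in, with the robot touching nothing.
It also fails if it takes over 66 s, if anything falls off the work surface, if the arm or the gripper's body presses on something with over 40 N, if the wrist force passes 120 N, or if a joint passes its speed limit or range.

ROBOT

A 7-joint arm with a two-finger parallel gripper is mounted at the origin on a cart in front of the work surface, level with it; the furniture and walls round the work are solid. World frame = base frame: x ahead of the robot, y to its left, z up, the work surface at z = 0. Lengths are in m, angles in rad, forces in N, time in s.
With the tool pointing down it reaches from about 0.4 to 0.875 m from the base axis. Payload 19.3 kg.
Tool frame: the origin (TCP) lies at the very end of the fingers, on their centre line; the grasp point (between the pads) lies 19 mm behind it; y points along the fingers, x is the direction in which the jaws open and shut, and the axes are right-handed (so a half turn about y gives the same grasp; the last joint's range is limited). The gripper opens to 85 mm and grips with 20 to 120 N. Pads are 22 mm wide; open, the fingers measure 114 mm over their backs; the gripper's body (76 mm by 85 mm) begins 54 mm behind the grasp point. The pads swing forward as they close: fully open they stand 13 mm farther back than shut.
Start: joints at [1.091, 0.521, -0.036, 1.599, 0.021, 1.021, -0.113], TCP at [0.249, -0.573, 0.231] pointing down, gripper open.
Joint ranges: [-2.91, 2.91], [-0.3, 2.13], [-1.5, 1.42], [0.17, 2.43], [-1.26, 4.41], [0.16, 1.93], [-2.52, 2.52]. Speed limits (rad/s): [1.89, 1.89, 2.39, 2.39, 3.01, 3.01, 3.01].

INTERFACE

Orientations are given as [roll, pitch, yaw] about the fixed x, y, z axes, in that order (R = Rz(yaw) Ry(pitch) Rx(roll)).
In Python, from workcell import bot gives the robot as it stands. The module is installed in compiled form; this text tells all that it offers.
- The arm moves only by the shell command python3 -m crank 'ROWS' [FORCE]. ROWS is JSON, a list of rows, each an object of numbers: "hand": the closure, from 0 (fully open) to 1 (shut); "dx", "dy", "dz": the shift along the tool's x, y, z in mm; "yaw": the turn about the tool's y in rad. In form: [{"hand": .., "dx": .., "dy": .., "dz": .., "yaw": ..}, ...]. A call has 1 to 12 rows; each row is the pose to reach, as a shift and turn from the pose commanded when the call began, along the tool's axes at that moment; what a row does not reach only later rows make up. A row lasts 1/12 s, in which the tool goes at most 41.7 mm and 7.16 degrees, less where a joint would pass 70% of its speed; a pose out of reach is approached as far as the arm can. A call with a gripper value outside its range is refused whole. The fingers move at their own pace and stop on an object; FORCE is the grip in N (left out, the last holds). Time passes only in rows, so rows that repeat a pose let the fingers close. It gives the time, the measured TCP pose, the force and the opening at its end, in the units of the state.
- bot.observe(): the state, without advancing time (a new reading comes with each control period).
- bot.grab_frame(name): name is "side" or "top"; returns the picture (480x640x3 uint8, red, green, blue); there is no depth.
- bot.camera_info(name): a dict with "fx", "fy", "cx", "cy" (pixels), "rvec" (rotation vector, rad) and "tvec" (3), from world to camera coordinates, as OpenCV has them. Camera axes: x right, y down, z forward; pixel columns grow to the right and rows downward; lengths in m; the calibration is good to about 2 mm. A picture is of the moment at which its call begins. camera_info takes no time and is no camera call.
- bot.job_done(): hands the job in, once; it reports no verdict.
The state is a dict: "clock": time; "qpos": joint angles; "qd": joint speeds; "joint_efforts": joint torques, N m; "position": TCP position; "tool_rot": TCP orientation; "force": force on the tool from outside, world axes, zero at the start; "moment": the same for the moment, N m; "grip_width": finger opening in m.
Only numpy, scipy, OpenCV 4.12 (cv2) and the standard library are available. Lean on these libraries where they do the work, as an engineer would, in place of code of your own. Each camera call takes 0.05 s, during which the arm holds its last target.

## Working session

There is one attempt and no reset: what is moved stays moved. The work goes in short steps, Python scripts to look and compute and a shell command to move; the robot and the scene stay as the last step left them, time stands still between calls to the robot, and variables do not carry over. Pictures are saved under pics/ and viewed, and the job is handed in when it is done.

```bash
mkdir -p pics
python3 - <<'E'
from workcell import bot
import cv2
print(bot.observe())
for n in("side","top"):
    print(bot.camera_info(n)); cv2.imwrite(f"pics/{n}0.png",bot.grab_frame(n)[:,:,::-1])
E
```

```text
{'clock': 0.0, 'qpos': array([ 1.09080895,  0.5220166 , -0.03635083,  1.59999722,  0.02120455,
        1.02105075, -0.11278109]), 'qd': array([-6.66810482e-04,  7.02825704e-04, -2.18962275e-04,  2.18777025e-05,
        1.12928019e-03, -1.58090558e-03, -2.03670889e-04]), 'joint_efforts': array([ 1.76414833e-03, -9.27122927e+01,  1.98031202e+00, -3.69936025e+01,
        1.78925134e-02,  8.05523247e-03, -1.59883057e-04]), 'position': array([ 0.24886095, -0.57296948,  0.2307277 ]), 'tool_rot': array([-1.57086405e+00,  1.08472533e-03, -1.16097755e+00]), 'force': array([ 0.23556474, -0.13126566, -0.15788234]), 'moment': array([0.01026129, 0.03859597, 0.00061721]), 'grip_width': 0.08557131885076384}
{'fx': 433.5708246996797, 'fy': 433.5708246996797, 'cx': 317.59994707612634, 'cy': 238.80922295180284, 'rvec': array([ 0.42155256, -2.70318382,  1.29323101]), 'tvec': array([0.53920343, 0.14800221, 1.05556768])}
{'fx': 480.31860752480554, 'fy': 480.31860752480554, 'cx': 311.6600718396807, 'cy': 242.5632945690766, 'rvec': array([ 2.17045061, -2.12593805,  0.11912156]), 'tvec': array([0.05482939, 0.5575339 , 1.3188081 ])}
```

View pics/side0.png

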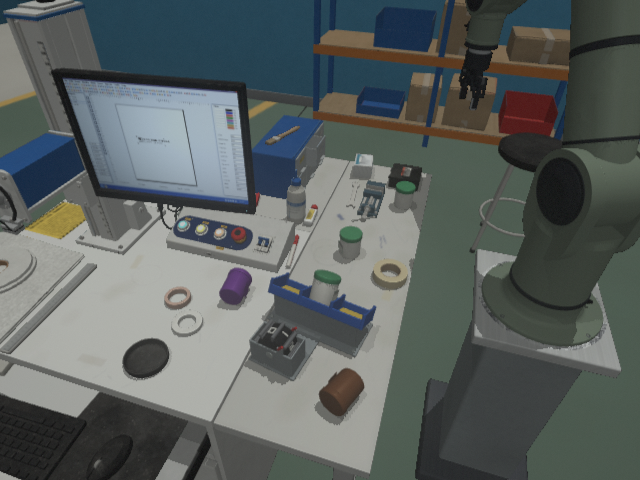

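View pics/top0.png

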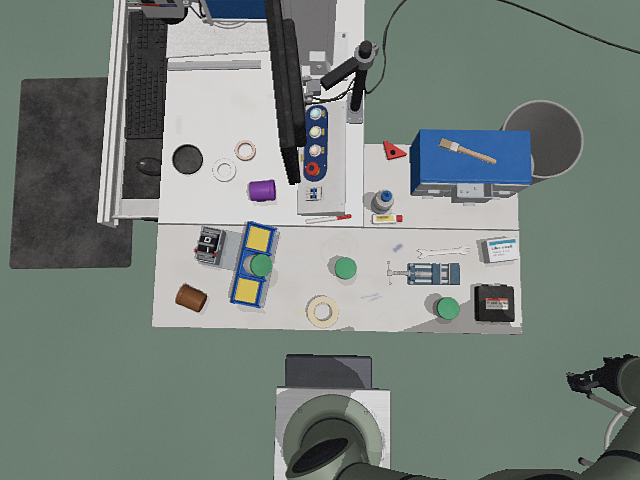

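Candidates in the top view: green lids at (345,267) and (447,308), both on the bench. The lid at (261,265) is tub C in the crate. Look-alikes are the brown (191,297) and purple (262,190) tubs lying down. I'll choose the two bench lids, then measure them and check close crops.

```bash
cat > h.py <<'E'
import numpy as np, cv2
from workcell import bot
class Cam:
    def __init__(s,n):
        c=bot.camera_info(n); s.K=np.array([[c['fx'],0,c['cx']],[0,c['fy'],c['cy']],[0,0,1]])
        s.R=cv2.Rodrigues(c['rvec'])[0]; s.t=np.array(c['tvec']); s.C=-s.R.T@s.t
    def ray(s,uv): d=s.R.T@np.linalg.solve(s.K,[uv[0],uv[1],1.]); return d/np.linalg.norm(d)
    def plane(s,uv,z): d=s.ray(uv); return s.C+d*(z-s.C[2])/d[2]
    def proj(s,P): q=s.K@(s.R@np.asarray(P,float)+s.t); return q[:2]/q[2]
cams={n:Cam(n) for n in("side","top")}
def tri(a,b):
    A=np.zeros((3,3));v=np.zeros(3)
    for n,uv in(("side",a),("top",b)):
        c=cams[n];d=c.ray(uv);M=np.eye(3)-np.outer(d,d);A+=M;v+=M@c.C
    return np.linalg.solve(A,v)
def blobs(img,lo,hi,amin=30):
    m=cv2.inRange(cv2.cvtColor(img,cv2.COLOR_BGR2HSV),lo,hi)
    n,l,st,ce=cv2.connectedComponentsWithStats(m)
    return [(np.round(ce[i],1),st[i].tolist()) for i in range(1,n) if st[i,4]>=amin]
def snap(n,f,box=None,s=1):
    im=bot.grab_frame(n)[:,:,::-1].copy(); cv2.imwrite(f"pics/{f}_full.png",im)
    if box: x0,y0,x1,y1=box; cv2.imwrite(f"pics/{f}.png",cv2.resize(im[y0:y1,x0:x1],None,fx=s,fy=s,interpolation=cv2.INTER_CUBIC))
    return im
E
python3 - <<'E'
from h import *
S=cv2.imread("pics/side0.png");T=cv2.imread("pics/top0.png")
for nm,lo,hi in(("green",(60,90,40),(85,255,255)),("yellow",(18,120,100),(32,255,255)),("blue",(105,150,60),(120,255,255))):
    for n,I in(("side",S),("top",T)):
        print(nm,n)
        for c,s in blobs(I,lo,hi): 
            print(c,s,cams[n].plane(c,.07 if nm=="green" else .062).round(4))
print({n:c.C.round(3) for n,c in cams.items()})
def crop(I,b,s,f): cv2.imwrite(f,cv2.resize(I[b[1]:b[3],b[0]:b[2]],None,fx=s,fy=s,interpolation=cv2.INTER_CUBIC))
crop(T,(180,200,480,330),2.6,"pics/c_top.png"); crop(T,(185,210,285,315),5,"pics/c_topcr.png"); crop(S,(230,255,390,390),5,"pics/c_sidecr.png")
E
```

```text
green side
[405.3 186.3] [396, 181, 19, 12, 177] [ 0.3795 -0.2975  0.07  ]
[350.9 232.9] [341, 227, 21, 13, 210] [ 0.4816 -0.0223  0.07  ]
[328. 276.] [317, 271, 24, 11, 146] [0.4933 0.1522 0.07  ]
green top
[260.8 264.8] [250, 254, 22, 23, 375] [0.4878 0.2036 0.07  ]
[345.2 267.9] [335, 258, 21, 21, 360] [ 0.4841 -0.0272  0.07  ]
[447.6 308. ] [437, 298, 22, 21, 379] [ 0.3817 -0.3038  0.07  ]
yellow side
[16.6 98.6] [0, 92, 35, 14, 85] [ 2.039  -0.4751  0.062 ]
[260.9 107.2] [249, 102, 24, 12, 72] [ 1.0393 -0.732   0.062 ]
[ 58.5 220.5] [25, 203, 61, 35, 1201] [1.2467 0.1651 0.062 ]
[291.5 289. ] [283, 286, 16, 8, 45] [0.5623 0.2108 0.062 ]
[351.4 312.8] [341, 308, 21, 11, 69] [0.4158 0.2375 0.062 ]
yellow top
[384.4 218. ] [377, 216, 16, 5, 79] [ 0.6257 -0.1346  0.062 ]
[257.7 238.5] [246, 226, 24, 26, 425] [0.5613 0.2158 0.062 ]
[246.3 290.2] [235, 278, 24, 25, 438] [0.418  0.2419 0.062 ]
blue side
[316.8  20.5] [314, 0, 7, 44, 285] [ 1.2732 -2.2531  0.062 ]
[332.2  14.1] [329, 0, 7, 30, 169] [ 1.2273 -2.4794  0.062 ]
[446.3  27.3] [439, 0, 16, 57, 287] [ 0.4119 -2.3875  0.062 ]
[
[... 378 characters left out ...]
01.8] [357, 87, 47, 31, 1015] [ 0.5818 -0.9565  0.062 ]
[560.  127.9] [555, 111, 10, 28, 114] [-0.1288 -0.9298  0.062 ]
[288.7 134.5] [255, 116, 64, 42, 1124] [ 0.8427 -0.5305  0.062 ]
[ 40.6 164.9] [0, 134, 81, 73, 3246] [ 1.5203 -0.0602  0.062 ]
[425.3 140.6] [423, 136, 5, 11, 34] [ 0.3568 -0.6465  0.062 ]
blue top
[236.9   8.5] [206, 0, 60, 19, 1031] [1.246 0.302 0.062]
[316. 143.] [304, 106, 24, 76, 755] [0.8382 0.0598 0.062 ]
[471.  156.8] [410, 129, 122, 65, 5735] [ 0.8052 -0.3775  0.062 ]
[386.1 195.8] [382, 191, 10, 11, 79] [ 0.6887 -0.1392  0.062 ]
[251.5 264. ] [230, 221, 47, 87, 889] [0.4901 0.2303 0.062 ]
{'side': array([0.31 , 0.858, 0.771]), 'top': array([0.385, 0.043, 1.379])}
```

View pics/c_top.png

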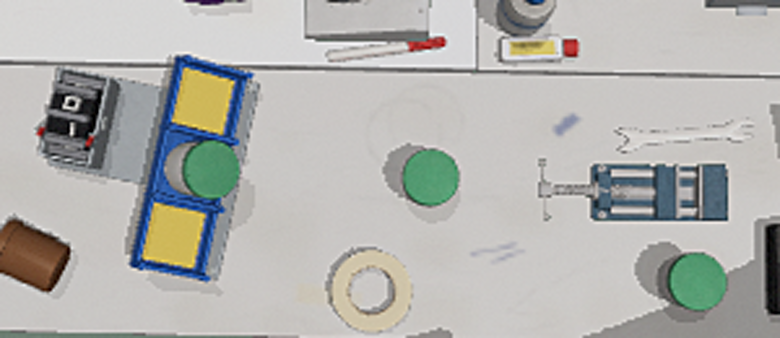

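View pics/c_topcr.png

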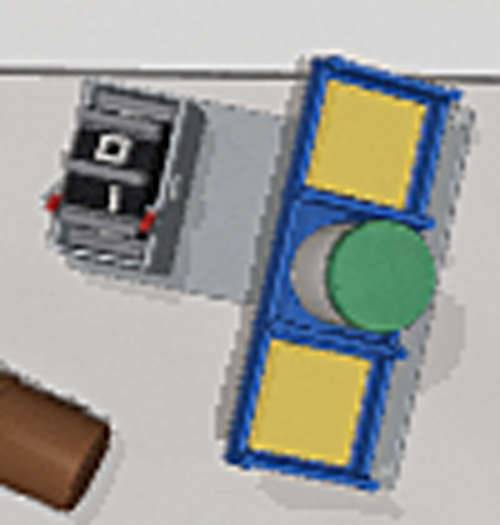

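View pics/c_sidecr.png

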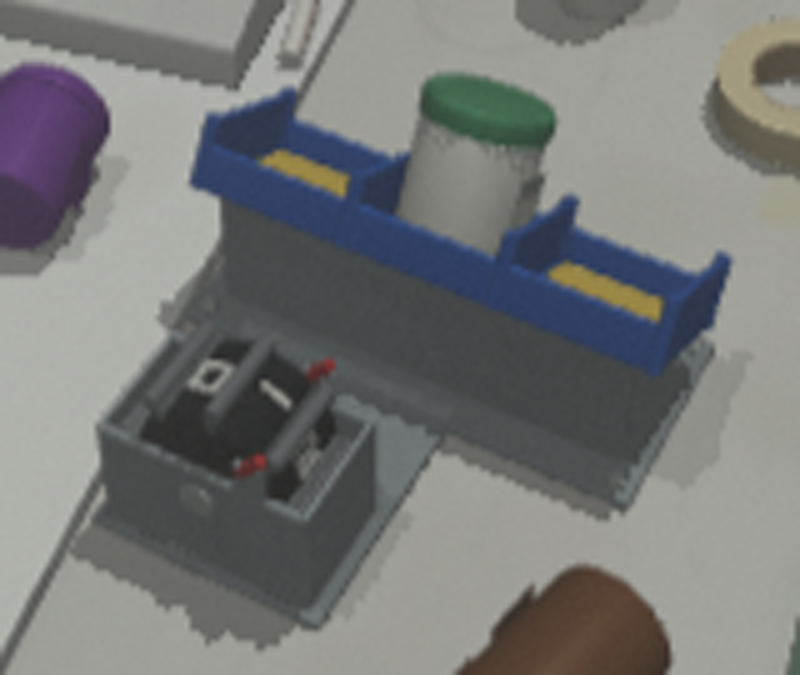

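Top crop (at 2.6x): the bench tubs are upright at (430,177) and (696,281), tub C is in the middle cell, and the yellow cells are at its far and near ends. The wheel shows digit 1 near the red marks and 0 further back, so it reads about 1. The pads measure 145.7 mm apart (146 expected), and the crate yaw is about -10.3°.

```bash
cat >> h.py <<'E'
from scipy.spatial.transform import Rotation as Ro
A,B=np.array([.5613,.2158]),np.array([.4180,.2419])
u=(A-B)/np.linalg.norm(A-B); v=np.array([-u[1],u[0]]); CY=np.arctan2(u[1],u[0]); CC=(A+B)/2+v*.001
def cr(x,y,z): # crate -> world, m
    p=CC+u*x+v*y; return np.array([p[0],p[1],z])
def incr(P): d=np.asarray(P)[:2]-CC; return np.array([d@u,d@v,P[2]])
def go(P,yaw=None):
    o=bot.observe(); R=Ro.from_euler('xyz',o['tool_rot']).as_matrix()
    d=R.T@(np.asarray(P)-o['position'])*1000
    x=R[:,0]; cy=np.arctan2(x[1],x[0]); 
    dy=0 if yaw is None else ((yaw-cy+np.pi/2)%np.pi-np.pi/2)
    print("dx dy dz",d.round(1),"yaw",round(-dy,3))
E
python3 - <<'E'
from h import *
print(np.degrees(CY),CC,cr(.03,.13,.055))
go([.382,-.304,.13],CY)
print("col0 in crate",[incr(p).round(4) for p in([.4841,-.0272,.07],[.3817,-.3038,.07])])
E
```

```text
-10.322438049273464 [0.48982919 0.22983381] [0.54263801 0.35235413 0.055     ]
dx dy dz [-193.6  101.   229.3] yaw -0.981
col0 in crate [array([ 0.0404, -0.2539,  0.07  ]), array([-0.0108, -0.5444,  0.07  ])]
```

```bash
python3 -m crank '[{"hand":0,"dx":-194,"dy":101,"dz":229,"yaw":-0.981},{"hand":0,"dx":-194,"dy":101,"dz":229,"yaw":-0.981},{"hand":0,"dx":-194,"dy":101,"dz":229,"yaw":-0.981},{"hand":0,"dx":-194,"dy":101,"dz":229,"yaw":-0.981},{"hand":0,"dx":-194,"dy":101,"dz":229,"yaw":-0.981},{"hand":0,"dx":-194,"dy":101,"dz":229,"yaw":-0.981},{"hand":0,"dx":-194,"dy":101,"dz":229,"yaw":-0.981},{"hand":0,"dx":-194,"dy":101,"dz":229,"yaw":-0.981},{"hand":0,"dx":-194,"dy":101,"dz":229,"yaw":-0.981},{"hand":0,"dx":-194,"dy":101,"dz":229,"yaw":-0.981},{"hand":0,"dx":-194,"dy":101,"dz":229,"yaw":-0.981}]' 30
python3 - <<'E'
from h import *
o=bot.observe();print(o['qpos'].round(3),o['clock'])
snap("top","t1",(390,240,530,345),5);snap("side","s1",(340,120,460,220),5)
go([.382,-.304,.030],CY)
E
```

```text
clock: 1.02
position: [0.3815, -0.3047, 0.1303]
tool_rot: [-1.571, 0.0, -0.182]
force: [0.5, -0.6, -0.0]
grip_width: 0.0855
[ 0.797  0.47  -0.316  2.033  0.228  0.672  0.151] 1.0167
dx dy dz [  0.5 100.5   1.3] yaw -0.002
```

View pics/t1.png

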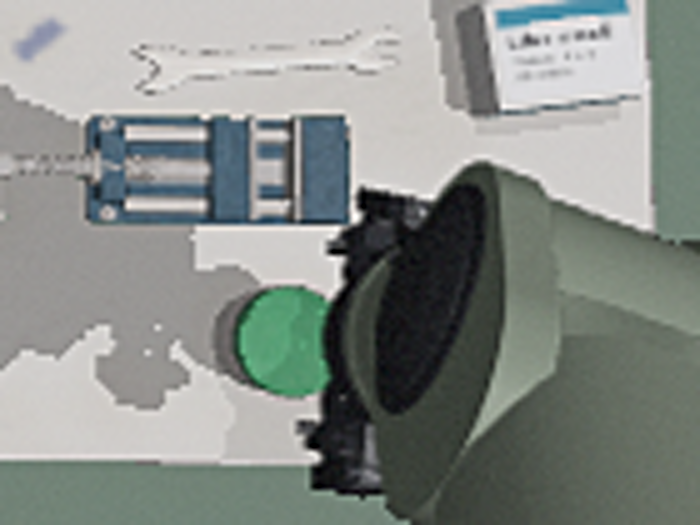

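View pics/s1.png

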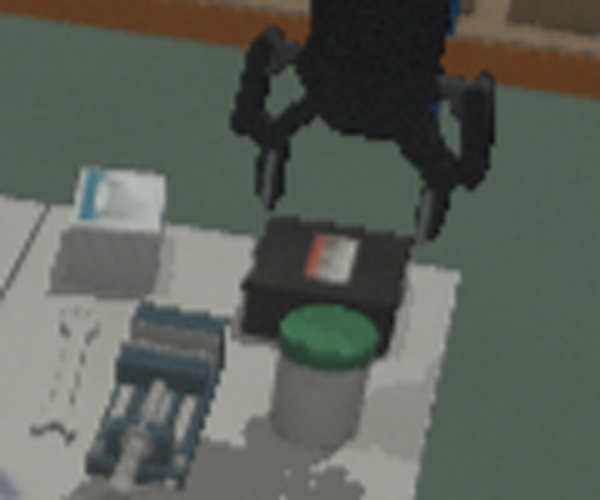

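Run:
```python
from h import *
for z in(0,.02,.04,.07):
    print(z,[cams['top'].plane(p,z).round(3) for p in((409,284),(459,284))])
# tub B lid via side edges: lid top centre
print(cams['side'].plane((405.5,184.5),.07))
```

```text
0 [array([ 0.447, -0.214,  0.   ]), array([ 0.45 , -0.356,  0.   ])]
0.02 [array([ 0.446, -0.21 ,  0.02 ]), array([ 0.449, -0.35 ,  0.02 ])]
0.04 [array([ 0.445, -0.206,  0.04 ]), array([ 0.448, -0.344,  0.04 ])]
0.07 [array([ 0.444, -0.201,  0.07 ]), array([ 0.447, -0.335,  0.07 ])]
[ 0.38045117 -0.30803763  0.07      ]
```

```bash
python3 -m crank '[{"hand":0.13,"dx":0,"dy":0,"dz":0,"yaw":0},{"hand":0.13,"dx":0,"dy":20,"dz":0,"yaw":0},{"hand":0.13,"dx":0,"dy":45,"dz":0,"yaw":0},{"hand":0.13,"dx":0,"dy":70,"dz":0,"yaw":0},{"hand":0.13,"dx":0,"dy":90,"dz":0,"yaw":0},{"hand":0.13,"dx":0,"dy":100,"dz":0,"yaw":0},{"hand":0.13,"dx":0,"dy":100,"dz":0,"yaw":0}]'
python3 - <<'E'
from h import *
snap("side","s2",(350,130,450,220),6)
E
```

```text
clock: 1.7
position: [0.3808, -0.3039, 0.0288]
tool_rot: [-1.57, 0.003, -0.181]
force: [-0.2, 0.2, 1.0]
grip_width: 0.0743
```

View pics/s2.png

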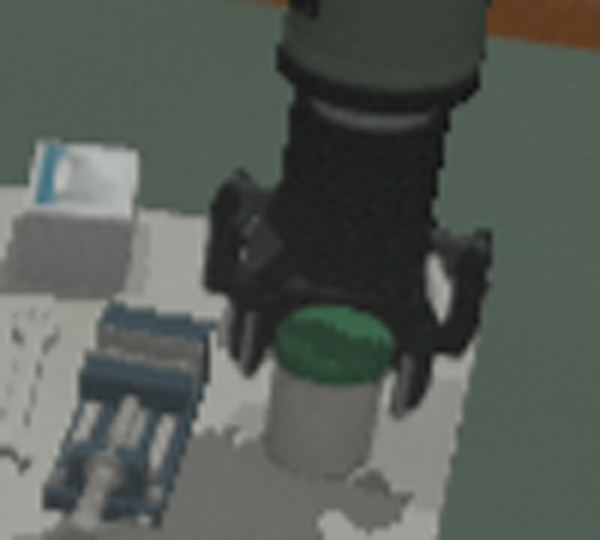

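The fingers straddle tub B: lid at crop (335,345), finger tips at (245,370) and (405,410), just below lid level. Closing.

```bash
python3 -m crank '[{"hand":1,"dx":0,"dy":0,"dz":0,"yaw":0},{"hand":1,"dx":0,"dy":0,"dz":0,"yaw":0},{"hand":1,"dx":0,"dy":0,"dz":0,"yaw":0},{"hand":1,"dx":0,"dy":0,"dz":0,"yaw":0},{"hand":1,"dx":0,"dy":0,"dz":0,"yaw":0},{"hand":1,"dx":0,"dy":0,"dz":0,"yaw":0},{"hand":1,"dx":0,"dy":-15,"dz":0,"yaw":0},{"hand":1,"dx":0,"dy":-40,"dz":0,"yaw":0},{"hand":1,"dx":0,"dy":-80,"dz":0,"yaw":0},{"hand":1,"dx":0,"dy":-80,"dz":0,"yaw":0}]' 30
python3 - <<'E'
from h import *
snap("side","s3",(350,120,450,210),6)
o=bot.observe();print(o['position'])
E
```

```text
clock: 2.58
position: [0.3839, -0.3055, 0.1162]
tool_rot: [-1.574, -0.007, -0.18]
force: [3.0, -1.8, 0.6]
grip_width: 0.0586
[ 0.38324298 -0.30537407  0.11391587]
```

View pics/s3.png

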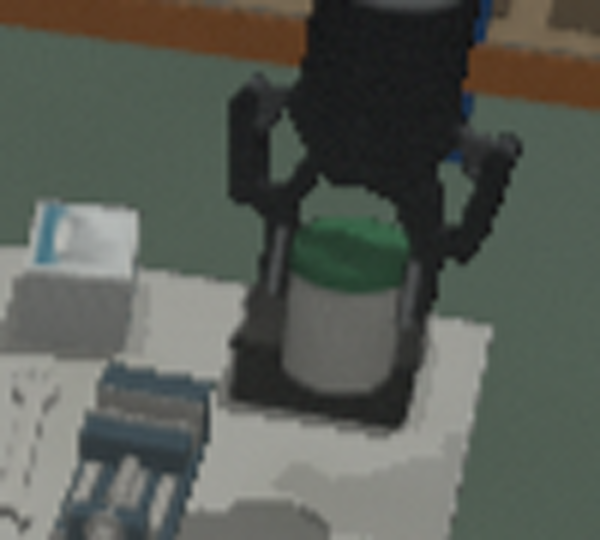

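Tub B is held level: lid at crop (350,255), tips about 25 mm below the lid's underside. The finger elbows stick out sideways at about lid height and could brush tub C, so I'll set the tub down and regrasp 9 mm higher.

```bash
python3 -m crank '[{"hand":1,"dx":0,"dy":40,"dz":0,"yaw":0},{"hand":1,"dx":0,"dy":70,"dz":0,"yaw":0},{"hand":1,"dx":0,"dy":79,"dz":0,"yaw":0},{"hand":1,"dx":0,"dy":80,"dz":0,"yaw":0},{"hand":0.13,"dx":0,"dy":80,"dz":0,"yaw":0},{"hand":0.13,"dx":0,"dy":80,"dz":0,"yaw":0},{"hand":0.13,"dx":0,"dy":71,"dz":0,"yaw":0},{"hand":0.13,"dx":0,"dy":71,"dz":0,"yaw":0},{"hand":1,"dx":0,"dy":71,"dz":0,"yaw":0},{"hand":1,"dx":0,"dy":71,"dz":0,"yaw":0},{"hand":1,"dx":0,"dy":71,"dz":0,"yaw":0},{"hand":1,"dx":0,"dy":71,"dz":0,"yaw":0}]' 30
python3 -m crank '[{"hand":1,"dx":0,"dy":0,"dz":0,"yaw":0},{"hand":1,"dx":0,"dy":-20,"dz":0,"yaw":0},{"hand":1,"dx":0,"dy":-60,"dz":0,"yaw":0},{"hand":1,"dx":0,"dy":-100,"dz":0,"yaw":0},{"hand":1,"dx":0,"dy":-130,"dz":0,"yaw":0},{"hand":1,"dx":0,"dy":-130,"dz":0,"yaw":0}]'
python3 - <<'E'
from h import *
snap("side","s4",(360,90,460,180),6)
E
```

```text
clock: 3.63
position: [0.3821, -0.3046, 0.0402]
tool_rot: [-1.572, -0.001, -0.18]
force: [-3.4, 1.4, 18.5]
grip_width: 0.0589
clock: 4.13
position: [0.3836, -0.3055, 0.1747]
tool_rot: [-1.574, -0.007, -0.181]
force: [0.4, -0.9, -0.4]
grip_width: 0.0591
```

View pics/s4.png

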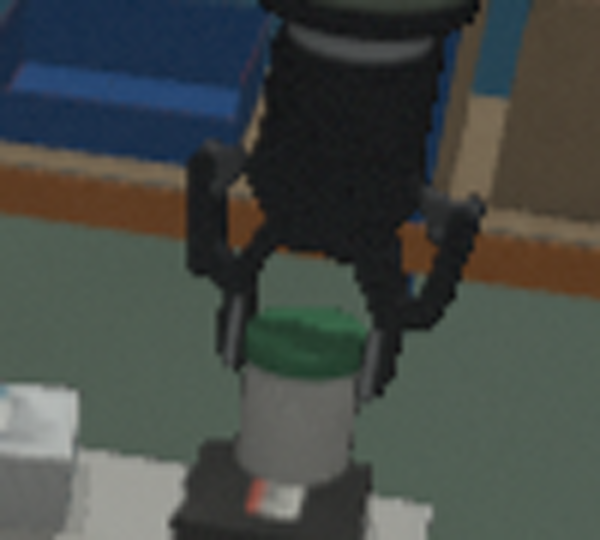

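Regrasped on the lid (crop (305,340)). The tub hangs level with about 64 mm below the grip axis. The tool only turns about the vertical, so to lean the tub I'll press its lower side against the crate's left outer wall. That wall is itself at 30°, and the tub can pivot between the pads. Moving to the left of the near cell now.

Run:
```python
from h import *
o=bot.observe(); print(o['qpos'].round(2),incr(o['position']).round(4),o['position'])
go(cr(-.076,.078,.21),CY)
```

```text
[ 0.83  0.4  -0.35  2.    0.2   0.76  0.18] [-0.0095 -0.5455  0.1721] [ 0.38276887 -0.30509916  0.17211403]
dx dy dz [-66.6 -39.8 623.3] yaw -0.0
```

```bash
python3 -m crank '[{"hand":1,"dx":-7,"dy":-15,"dz":20,"yaw":0},{"hand":1,"dx":-11,"dy":-35,"dz":55,"yaw":0},{"hand":1,"dx":-16,"dy":-40,"dz":92,"yaw":0},{"hand":1,"dx":-20,"dy":-40,"dz":130,"yaw":0},{"hand":1,"dx":-24,"dy":-40,"dz":168,"yaw":0},{"hand":1,"dx":-28,"dy":-40,"dz":206,"yaw":0},{"hand":1,"dx":-32,"dy":-40,"dz":244,"yaw":0},{"hand":1,"dx":-36,"dy":-40,"dz":282,"yaw":0},{"hand":1,"dx":-40,"dy":-40,"dz":320,"yaw":0},{"hand":1,"dx":-44,"dy":-40,"dz":358,"yaw":0},{"hand":1,"dx":-48,"dy":-40,"dz":396,"yaw":0},{"hand":1,"dx":-52,"dy":-40,"dz":434,"yaw":0}]'
python3 - <<'E'
from h import *
o=bot.observe(); print(o['qpos'].round(2),incr(o['position']).round(4))
go(cr(-.076,.078,.21),CY)
E
```

```text
clock: 5.18
position: [0.4076, 0.1339, 0.2086]
tool_rot: [-1.571, 0.001, -0.18]
force: [1.6, -0.7, 0.6]
grip_width: 0.0591
[ 0.06  0.29 -0.61  2.09  0.22  0.83 -0.87] [-0.0637 -0.1091  0.2086]
dx dy dz [-12.3  -1.5 187.1] yaw -0.0
```

```bash
python3 -m crank '[{"hand":1,"dx":-4,"dy":0,"dz":38,"yaw":0},{"hand":1,"dx":-7,"dy":0,"dz":76,"yaw":0},{"hand":1,"dx":-9,"dy":0,"dz":114,"yaw":0},{"hand":1,"dx":-12,"dy":0,"dz":150,"yaw":0},{"hand":1,"dx":-12,"dy":0,"dz":175,"yaw":0},{"hand":1,"dx":-12,"dy":0,"dz":187,"yaw":0},{"hand":1,"dx":-12,"dy":30,"dz":187,"yaw":0},{"hand":1,"dx":-12,"dy":60,"dz":187,"yaw":0},{"hand":1,"dx":-12,"dy":78,"dz":187,"yaw":0},{"hand":1,"dx":-12,"dy":80,"dz":187,"yaw":0},{"hand":1,"dx":-12,"dy":80,"dz":187,"yaw":0}]'
python3 - <<'E'
from h import *
o=bot.observe(); print(o['qpos'].round(2),incr(o['position']).round(4))
snap("side","s5",(240,230,400,360),5)
go(cr(-.076,.022,.127),CY)
E
```

```text
clock: 6.1
position: [0.4294, 0.3176, 0.1283]
tool_rot: [-1.573, 0.002, -0.18]
force: [0.3, 0.6, 0.6]
grip_width: 0.0588
[-0.34  0.57 -0.56  1.91  0.42  0.78 -1.31] [-0.0752  0.0755  0.1283]
dx dy dz [ -1.3   2.5 -54.1] yaw 0.0
```

View pics/s5.png

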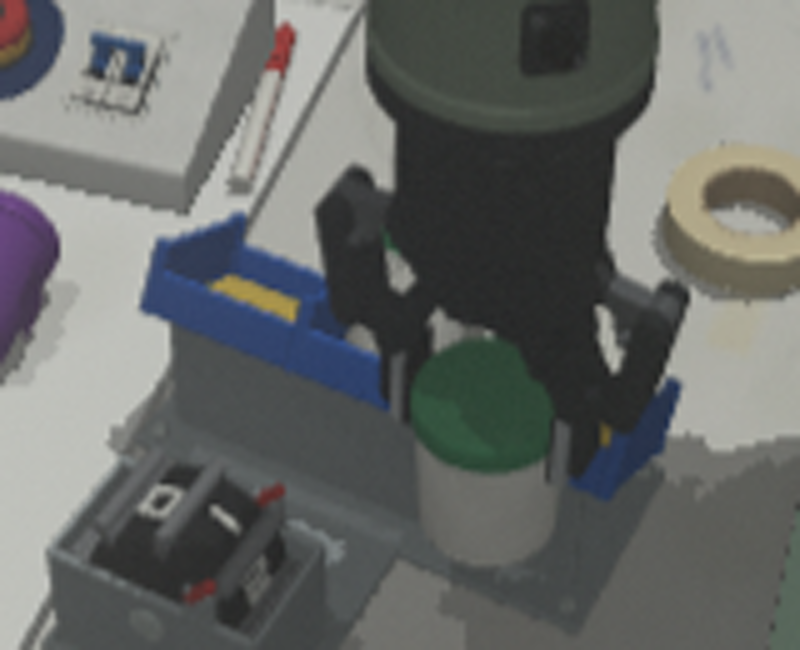

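The tub is upright left of the near cell (lid at crop (483,405)). Pushing right gently, watching the force.

```bash
python3 -m crank '[{"hand":1,"dx":0,"dy":0,"dz":-8,"yaw":0},{"hand":1,"dx":0,"dy":0,"dz":-14,"yaw":0},{"hand":1,"dx":0,"dy":0,"dz":-18,"yaw":0},{"hand":1,"dx":0,"dy":0,"dz":-22,"yaw":0},{"hand":1,"dx":0,"dy":0,"dz":-26,"yaw":0},{"hand":1,"dx":0,"dy":0,"dz":-30,"yaw":0}]'
python3 - <<'E'
from h import *
o=bot.observe(); print(o['force'].round(1))
snap("side","s6",(270,230,400,340),6)
E
```

```text
clock: 6.65
position: [0.4256, 0.2907, 0.1311]
tool_rot: [-1.566, -0.003, -0.18]
force: [1.0, 8.3, 14.2]
grip_width: 0.059
[ 1.   8.3 14.2]
```

View pics/s6.png

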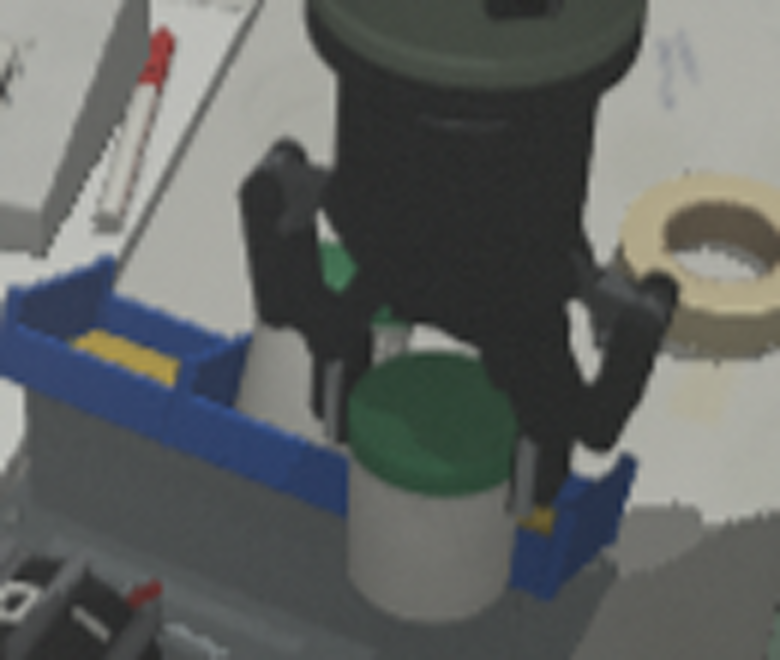

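```bash
python3 -m crank '[{"hand":1,"dx":0,"dy":0,"dz":-5,"yaw":0},{"hand":1,"dx":0,"dy":0,"dz":-9,"yaw":0},{"hand":1,"dx":0,"dy":0,"dz":-13,"yaw":0},{"hand":1,"dx":0,"dy":0,"dz":-17,"yaw":0},{"hand":1,"dx":0,"dy":0,"dz":-20,"yaw":0}]'
python3 - <<'E'
from h import *
o=bot.observe(); print(o['force'].round(1),incr(o['position']))
snap("side","s7",(270,230,400,340),6)
E
```

```text
clock: 7.12
position: [0.4217, 0.2696, 0.1303]
tool_rot: [-1.568, -0.002, -0.18]
force: [0.4, 2.5, 4.7]
grip_width: 0.0587
[0.4 2.5 4.7] [-0.07416237  0.02689747  0.13032896]
```

View pics/s7.png

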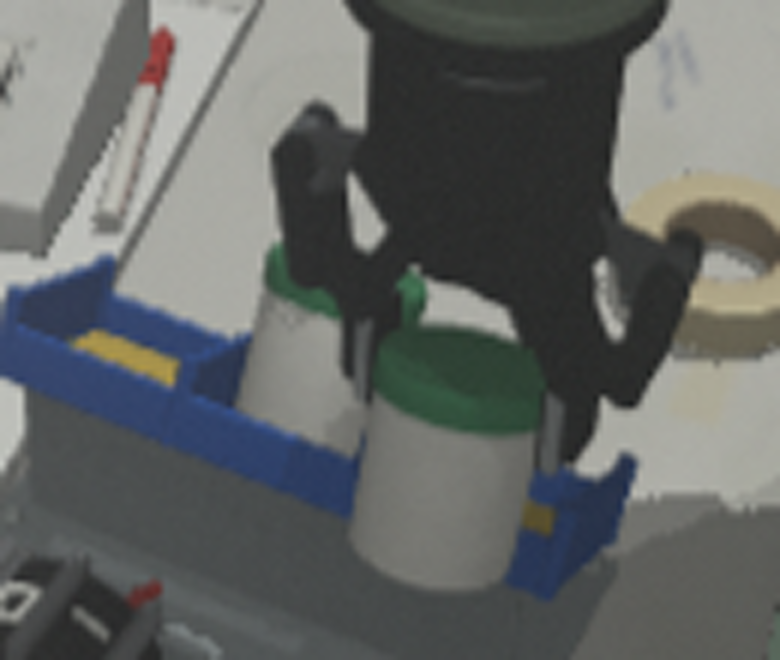

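It works: the tub pivots, its lid now leaning to the right (lid at crop (463,375), base at (430,555)). Pushing a little further.

```bash
python3 -m crank '[{"hand":1,"dx":0,"dy":0,"dz":-4,"yaw":0},{"hand":1,"dx":0,"dy":0,"dz":-7,"yaw":0},{"hand":1,"dx":0,"dy":0,"dz":-10,"yaw":0},{"hand":1,"dx":0,"dy":0,"dz":-10,"yaw":0}]'
python3 - <<'E'
from h import *
o=bot.observe(); print(o['force'].round(1),incr(o['position']))
snap("side","s8",(270,230,400,340),6)
E
```

```text
clock: 7.5
position: [0.4193, 0.2586, 0.1294]
tool_rot: [-1.571, -0.0, -0.181]
force: [1.9, 1.5, 2.3]
grip_width: 0.059
[1.9 1.5 2.3] [-0.07456185  0.01568761  0.1294114 ]
```

View pics/s8.png

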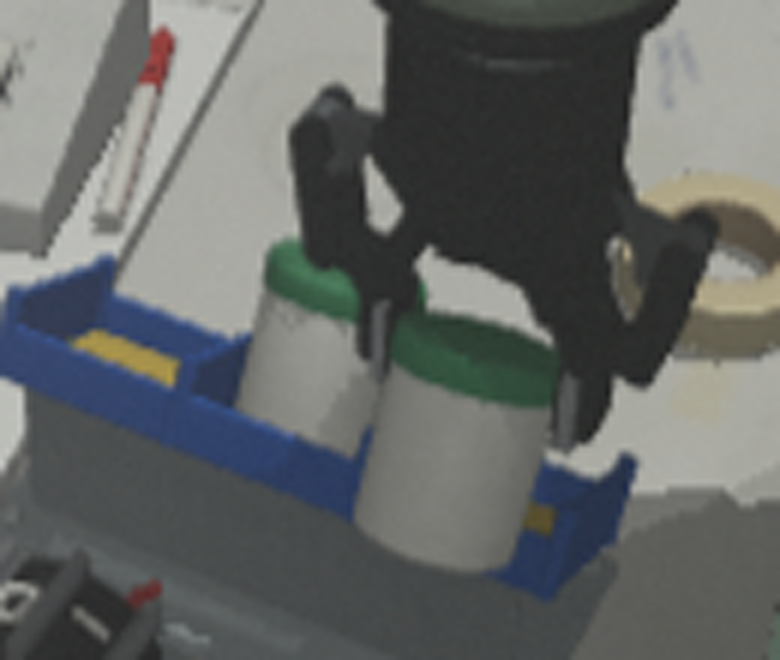

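```bash
python3 - <<'E'
from h import *
print("tubC lid",incr(cams['top'].plane((260.8,264.8),.119)).round(4), incr(cams['side'].plane((328,275),.119)).round(4))
E
python3 -m crank '[{"hand":1,"dx":0,"dy":-20,"dz":0,"yaw":0},{"hand":1,"dx":-1,"dy":-45,"dz":0,"yaw":0},{"hand":1,"dx":-2,"dy":-45,"dz":-25,"yaw":0},{"hand":1,"dx":-2,"dy":-45,"dz":-50,"yaw":0},{"hand":1,"dx":-2,"dy":-40,"dz":-65,"yaw":0},{"hand":1,"dx":-2,"dy":-20,"dz":-65,"yaw":0},{"hand":1,"dx":-2,"dy":0,"dz":-65,"yaw":0},{"hand":1,"dx":-2,"dy":5,"dz":-65,"yaw":0},{"hand":1,"dx":-2,"dy":5,"dz":-65,"yaw":0}]'
python3 - <<'E'
from h import *
o=bot.observe(); print(o['force'].round(1),incr(o['position']))
snap("side","s9",(270,210,400,320),6);snap("top","t9",(200,200,320,310),6)
E
```

```text
tubC lid [ 0.     -0.0327  0.119 ] [-0.0027 -0.0323  0.119 ]
clock: 8.3
position: [0.4047, 0.1953, 0.1233]
tool_rot: [-1.573, 0.003, -0.18]
force: [-0.6, -0.2, -0.4]
grip_width: 0.0589
[-0.6 -0.2 -0.4] [-0.07760139 -0.04926555  0.12326826]
```

View pics/s9.png

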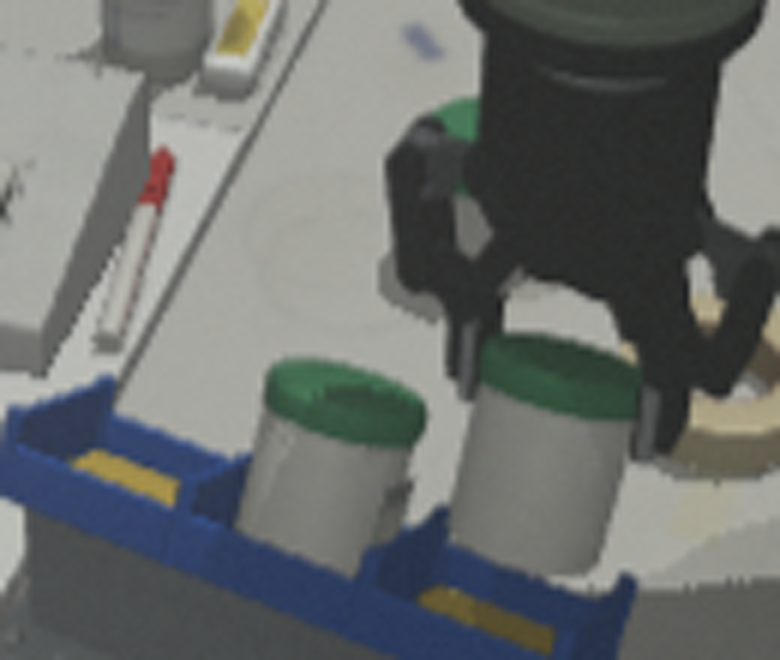

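View pics/t9.png

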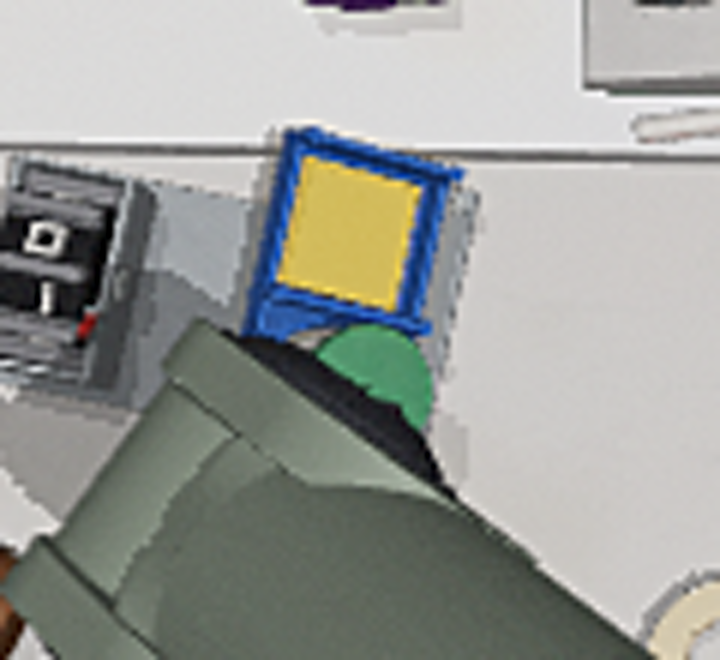

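Both views show the held tub above the near cell, leaning parallel to tub C (held lid at crop (562,375), tub C lid (347,400)). Lowering it along the cell axis.

```bash
python3 -m crank '[{"hand":1,"dx":0.5,"dy":5,"dz":1,"yaw":0},{"hand":1,"dx":0.5,"dy":11,"dz":4,"yaw":0},{"hand":1,"dx":0.5,"dy":17,"dz":8,"yaw":0},{"hand":1,"dx":0.5,"dy":22,"dz":11,"yaw":0},{"hand":1,"dx":0.5,"dy":27,"dz":13.5,"yaw":0},{"hand":1,"dx":0.5,"dy":27,"dz":13.5,"yaw":0}]'
python3 - <<'E'
from h import *
o=bot.observe(); print(o['force'].round(1),incr(o['position']))
snap("side","s10",(270,230,400,340),6)
E
```

```text
clock: 8.9
position: [0.4082, 0.2095, 0.0964]
tool_rot: [-1.571, 0.001, -0.179]
force: [-0.0, -0.9, -0.6]
grip_width: 0.0594
[-0.  -0.9 -0.6] [-0.07668467 -0.03462878  0.09635387]
```

View pics/s10.png

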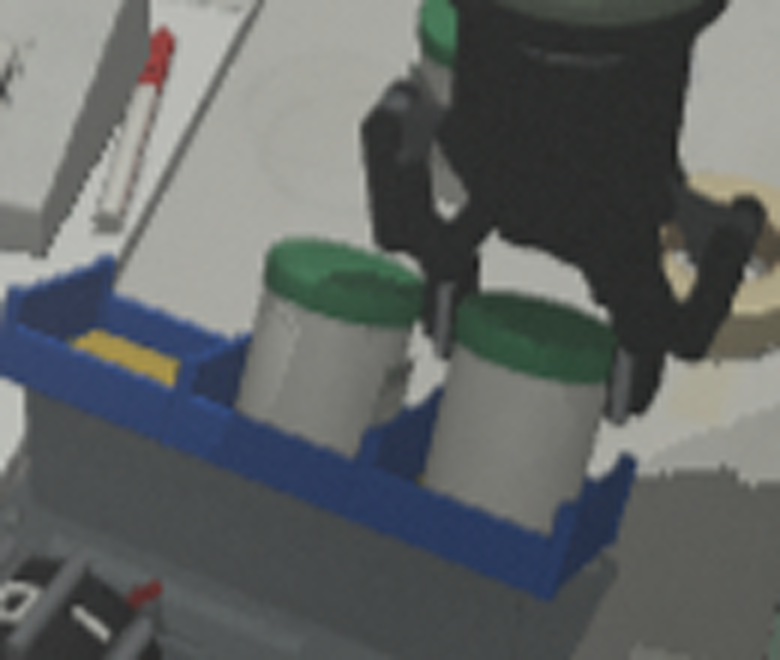

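The tub is in the cell, with the finger clear of tub C at crop (440,310). Pressing down gently along the cell axis.

```bash
python3 -m crank '[{"hand":1,"dx":0,"dy":2,"dz":1,"yaw":0},{"hand":1,"dx":0,"dy":3.5,"dz":2,"yaw":0},{"hand":1,"dx":0,"dy":5,"dz":3,"yaw":0},{"hand":1,"dx":0,"dy":5,"dz":3,"yaw":0}]'
python3 - <<'E'
from h import *
o=bot.observe(); print(o['force'].round(1),incr(o['position']),o['moment'].round(2))
E
```

```text
clock: 9.28
position: [0.4091, 0.212, 0.0922]
tool_rot: [-1.571, 0.0, -0.18]
force: [-0.3, -0.5, -0.8]
grip_width: 0.0589
[-0.3 -0.5 -0.8] [-0.07625463 -0.03202239  0.09216146] [-0.04 -0.01 -0.02]
```

```bash
python3 -m crank '[{"hand":1,"dx":0,"dy":1.5,"dz":0.5,"yaw":0},{"hand":1,"dx":0,"dy":3,"dz":1,"yaw":0},{"hand":1,"dx":0,"dy":4,"dz":1.5,"yaw":0},{"hand":1,"dx":0,"dy":4,"dz":1.5,"yaw":0}]'
python3 - <<'E'
from h import *
o=bot.observe(); print(o['force'].round(1),incr(o['position']),o['moment'].round(2))
E
```

```text
clock: 9.62
position: [0.4085, 0.2125, 0.0889]
tool_rot: [-1.573, 0.0, -0.18]
force: [-12.4, -9.5, 30.9]
grip_width: 0.059
[-12.4  -9.5  30.9] [-0.0768846  -0.03167039  0.08890638] [-1.54  3.15  0.34]
```

Run:
```python
from h import *
snap("side","s11",(310,250,390,320),9)
```

```text
(no output)
```

View pics/s11.png

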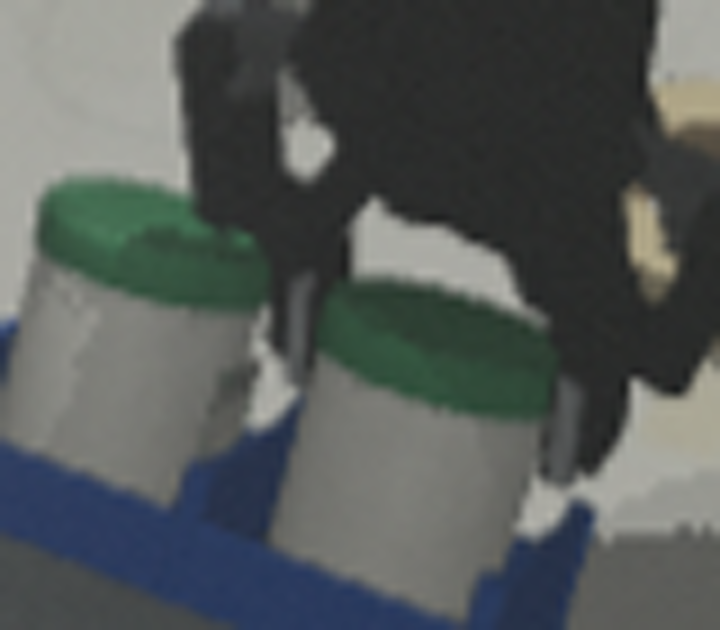

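Run:
```python
from h import *
I=cv2.imread("pics/s11_full.png")
c=cams['side']
def lidpts(x,yp=0,zp=.074,th=30):
    s,k=np.sin(np.radians(th)),np.cos(np.radians(th))
    out=[]
    for a in np.linspace(0,2*np.pi,60):
      for d in(0,-.012):
        X=x+.03*np.cos(a);Y=yp+.03*np.sin(a);Z=zp-.002+d
        out.append(c.proj(cr(X,k*Y-s*Z,.06+s*Y+k*Z)))
    out=np.array(out);return out.min(0).round(1),out.max(0).round(1)
print("exp C",lidpts(0)); print("exp B seat",lidpts(-.077)); print("B +6mm",lidpts(-.077,0,.080))
print("B y'-5",lidpts(-.077,-.005))
for b in blobs(I,(60,80,30),(88,255,255)): print(b)
```

```text
exp C (array([312.9, 267.5]), array([341.1, 282.9]))
exp B seat (array([345.1, 279.1]), array([374.2, 295.5]))
B +6mm (array([345.8, 276.5]), array([374.9, 292.8]))
B y'-5 (array([345.9, 278.7]), array([374.8, 295. ]))
(array([325.1, 276.7]), [315, 271, 23, 13, 191])
(array([357.4, 290.5]), [346, 284, 25, 12, 134])
```

Tub B's lid spans px (345.5–372, 280.5–296.6). Seated it should span (345–374, 280.7–297), after applying tub C's 1.6 px calibration offset. So it is down and flat, and 31 N confirms firm contact. I'll ease off, then open just a little.

```bash
python3 -m crank '[{"hand":1,"dx":0,"dy":-1.5,"dz":0,"yaw":0},{"hand":1,"dx":0,"dy":-2.5,"dz":0,"yaw":0}]'
python3 - <<'E'
from h import *
o=bot.observe(); print(o['force'].round(1),incr(o['position']),o['moment'].round(2))
E
```

```text
clock: 9.83
position: [0.4094, 0.2133, 0.091]
tool_rot: [-1.571, -0.0, -0.18]
force: [-0.3, -0.0, -1.3]
grip_width: 0.0589
[-0.3 -0.  -1.3] [-0.07619448 -0.03073324  0.091035  ] [-0.07  0.02  0.04]
```

```bash
python3 -m crank '[{"hand":1,"dx":0,"dy":1,"dz":0,"yaw":0},{"hand":1,"dx":0,"dy":1.3,"dz":0,"yaw":0}]'
python3 - <<'E'
from h import *
o=bot.observe(); print(o['force'].round(1),incr(o['position']),o['moment'].round(2))
E
```

```text
clock: 10.0
position: [0.4097, 0.2132, 0.0897]
tool_rot: [-1.571, -0.001, -0.18]
force: [-2.2, -4.4, 19.0]
grip_width: 0.0589
[-2.2 -4.4 19. ] [-0.07589189 -0.03071585  0.08967384] [-0.84  0.83  0.11]
```

```bash
python3 -m crank '[{"hand":0.24,"dx":0,"dy":0,"dz":0,"yaw":0},{"hand":0.24,"dx":0,"dy":0,"dz":0,"yaw":0},{"hand":0.24,"dx":0,"dy":0,"dz":0,"yaw":0}]'
python3 - <<'E'
from h import *
o=bot.observe(); print(o['force'].round(1),incr(o['position']),o['moment'].round(2))
snap("side","s12",(310,250,390,320),9)
E
```

```text
clock: 10.25
position: [0.4093, 0.2134, 0.0894]
tool_rot: [-1.571, 0.0, -0.18]
force: [-0.8, 0.3, 0.2]
grip_width: 0.0651
[-0.8  0.3  0.2] [-0.07622526 -0.03063026  0.08939223] [-0.02  0.04 -0.03]
```

View pics/s12.png

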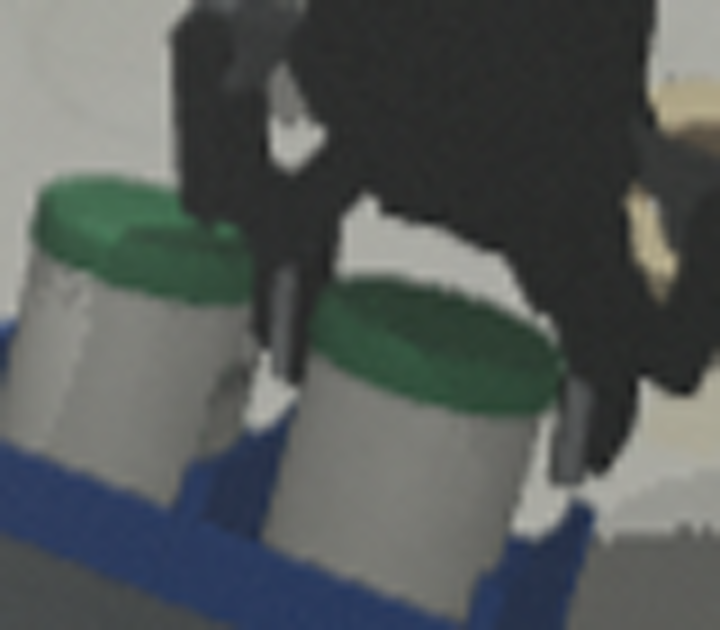

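Released with no motion of tub B. Now straight up and away, then on to tub A.

```bash
python3 -m crank '[{"hand":0.24,"dx":0,"dy":-10,"dz":0,"yaw":0},{"hand":0.24,"dx":0,"dy":-25,"dz":0,"yaw":0},{"hand":0.24,"dx":0,"dy":-50,"dz":0,"yaw":0},{"hand":0.24,"dx":0,"dy":-80,"dz":0,"yaw":0},{"hand":0.13,"dx":0,"dy":-100,"dz":-20,"yaw":0},{"hand":0.13,"dx":10,"dy":-100,"dz":-55,"yaw":0},{"hand":0.13,"dx":30,"dy":-100,"dz":-90,"yaw":0},{"hand":0.13,"dx":60,"dy":-90,"dz":-120,"yaw":0},{"hand":0.13,"dx":90,"dy":-80,"dz":-145,"yaw":0},{"hand":0.13,"dx":110,"dy":-70,"dz":-175,"yaw":0},{"hand":0.13,"dx":116,"dy":-60,"dz":-205,"yaw":0},{"hand":0.13,"dx":116,"dy":-50,"dz":-223,"yaw":0}]'
python3 - <<'E'
from h import *
o=bot.observe(); print(o['force'].round(1),incr(o['position']),o['qpos'].round(2))
snap("side","s13",(270,210,400,320),6)
go([.4835,-.0265,.038],CY)
E
```

```text
clock: 11.3
position: [0.4842, -0.0302, 0.1394]
tool_rot: [-1.571, -0.0, -0.183]
force: [-0.3, -1.6, -0.3]
grip_width: 0.0745
[-0.3 -1.6 -0.3] [ 0.04106513 -0.25688264  0.13941747] [ 0.34  0.48 -0.52  2.03  0.35  0.72 -0.58]
dx dy dz [ 0.5 99.7  6.4] yaw -0.005
```

View pics/s13.png

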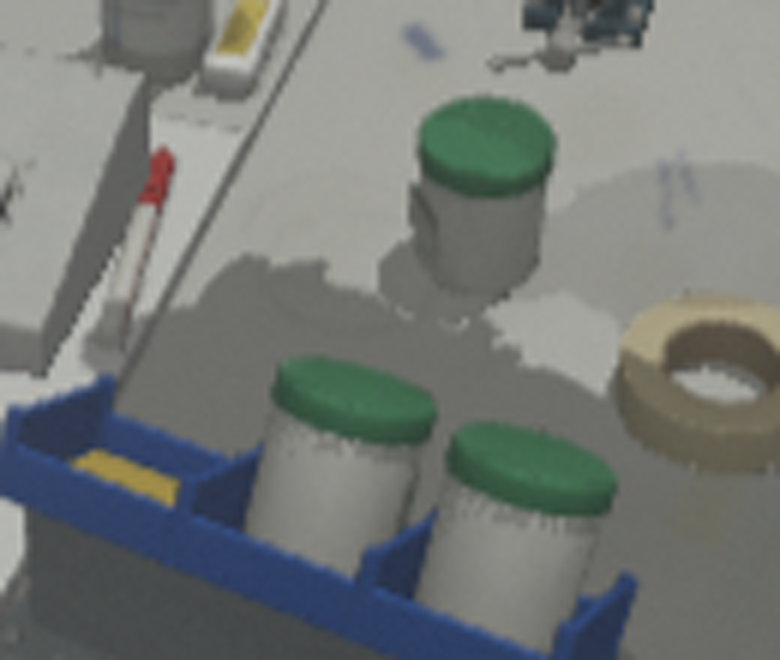

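Both crate tubs lean parallel (lids at crop (355,400) and (530,465)), and B is in the near cell. Tub A is untouched at (487,145). Descending on it.

```bash
python3 -m crank '[{"hand":0.13,"dx":1,"dy":20,"dz":5,"yaw":0},{"hand":0.13,"dx":1,"dy":50,"dz":5,"yaw":0},{"hand":0.13,"dx":1,"dy":80,"dz":5,"yaw":0},{"hand":0.13,"dx":1,"dy":95,"dz":5,"yaw":0},{"hand":0.13,"dx":1,"dy":100,"dz":5,"yaw":0},{"hand":0.13,"dx":1,"dy":100,"dz":5,"yaw":0},{"hand":1,"dx":1,"dy":100,"dz":5,"yaw":0},{"hand":1,"dx":1,"dy":100,"dz":5,"yaw":0},{"hand":1,"dx":1,"dy":100,"dz":5,"yaw":0},{"hand":1,"dx":1,"dy":100,"dz":5,"yaw":0},{"hand":1,"dx":1,"dy":100,"dz":5,"yaw":0}]' 30
python3 - <<'E'
from h import *
o=bot.observe(); print(o['force'].round(1),incr(o['position']),o['qpos'].round(2))
go(cr(.077,-.20,.21),CY)
E
```

```text
clock: 12.27
position: [0.4861, -0.022, 0.0408]
tool_rot: [-1.571, -0.002, -0.18]
force: [-2.6, 1.5, 9.7]
grip_width: 0.0587
[-2.6  1.5  9.7] [ 0.04147044 -0.24847048  0.04081163] [ 0.23  0.64 -0.4   2.08  0.5   0.51 -0.73]
dx dy dz [  35.9 -169.1   48.5] yaw -0.0
```

```bash
python3 -m crank '[{"hand":1,"dx":0,"dy":-15,"dz":0,"yaw":0},{"hand":1,"dx":0,"dy":-50,"dz":0,"yaw":0},{"hand":1,"dx":0,"dy":-90,"dz":0,"yaw":0},{"hand":1,"dx":10,"dy":-125,"dz":5,"yaw":0},{"hand":1,"dx":22,"dy":-150,"dz":25,"yaw":0},{"hand":1,"dx":30,"dy":-165,"dz":55,"yaw":0},{"hand":1,"dx":35,"dy":-170,"dz":92,"yaw":0},{"hand":1,"dx":35,"dy":-170,"dz":130,"yaw":0},{"hand":1,"dx":35,"dy":-170,"dz":168,"yaw":0},{"hand":1,"dx":35,"dy":-170,"dz":206,"yaw":0},{"hand":1,"dx":35,"dy":-170,"dz":244,"yaw":0},{"hand":1,"dx":35,"dy":-170,"dz":282,"yaw":0}]'
python3 - <<'E'
from h import *
o=bot.observe(); print(o['force'].round(1),incr(o['position']),o['qpos'].round(2))
go(cr(.076,.078,.128),CY)
E
```

```text
clock: 13.27
position: [0.5705, 0.2508, 0.2106]
tool_rot: [-1.57, -0.001, -0.18]
force: [0.1, -0.9, -0.3]
grip_width: 0.0586
[ 0.1 -0.9 -0.3] [0.07555756 0.03508535 0.21061311] [-0.13  0.59 -0.57  1.61  0.35  1.05 -0.98]
dx dy dz [ 0.4 82.6 42.9] yaw -0.0
```

```bash
python3 -m crank '[{"hand":1,"dx":0.5,"dy":0,"dz":25,"yaw":0},{"hand":1,"dx":0.5,"dy":0,"dz":43,"yaw":0},{"hand":1,"dx":0.5,"dy":25,"dz":43,"yaw":0},{"hand":1,"dx":0.5,"dy":55,"dz":43,"yaw":0},{"hand":1,"dx":0.5,"dy":75,"dz":43,"yaw":0},{"hand":1,"dx":0.5,"dy":82,"dz":43,"yaw":0},{"hand":1,"dx":0.5,"dy":82,"dz":38,"yaw":0},{"hand":1,"dx":0.5,"dy":82,"dz":32,"yaw":0},{"hand":1,"dx":0.5,"dy":82,"dz":27,"yaw":0},{"hand":1,"dx":0.5,"dy":82,"dz":23,"yaw":0},{"hand":1,"dx":0.5,"dy":82,"dz":19,"yaw":0}]'
python3 - <<'E'
from h import *
o=bot.observe(); print(o['force'].round(1),incr(o['position']),o['qpos'].round(2))
snap("side","s14",(230,210,360,320),6)
E
```

```text
clock: 14.18
position: [0.5755, 0.2692, 0.1306]
tool_rot: [-1.566, -0.004, -0.18]
force: [1.8, 7.1, 12.7]
grip_width: 0.0592
[ 1.8  7.1 12.7] [0.07722204 0.05404339 0.13058038] [-0.18  0.7  -0.53  1.64  0.42  0.91 -1.05]
```

View pics/s14.png

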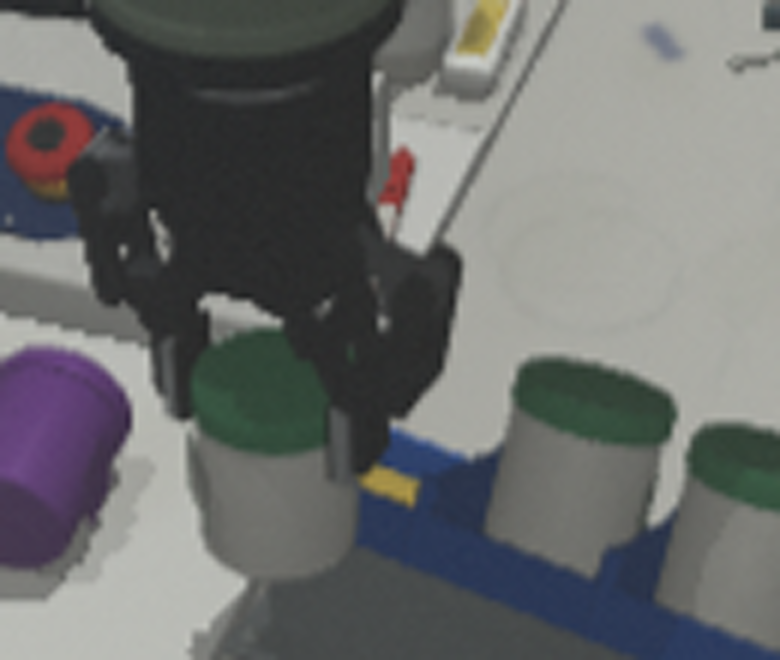

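Same picture as with the first tub; it is starting to lean. Continuing the push.

```bash
python3 -m crank '[{"hand":1,"dx":0,"dy":0,"dz":-5,"yaw":0},{"hand":1,"dx":0,"dy":0,"dz":-10,"yaw":0},{"hand":1,"dx":0,"dy":0,"dz":-15,"yaw":0},{"hand":1,"dx":0,"dy":0,"dz":-20,"yaw":0},{"hand":1,"dx":0,"dy":0,"dz":-25,"yaw":0},{"hand":1,"dx":0,"dy":0,"dz":-30,"yaw":0},{"hand":1,"dx":0,"dy":0,"dz":-34,"yaw":0},{"hand":1,"dx":0,"dy":0,"dz":-34,"yaw":0}]'
python3 - <<'E'
from h import *
o=bot.observe(); print(o['force'].round(1),incr(o['position']),o['qpos'].round(2))
snap("side","s15",(230,210,360,320),6)
E
```

```text
clock: 14.9
position: [0.5687, 0.2333, 0.1285]
tool_rot: [-1.57, -0.001, -0.181]
force: [1.7, 2.1, 5.5]
grip_width: 0.0591
[1.7 2.1 5.5] [0.07700545 0.01757257 0.12845547] [-0.13  0.67 -0.53  1.7   0.42  0.89 -1.02]
```

View pics/s15.png

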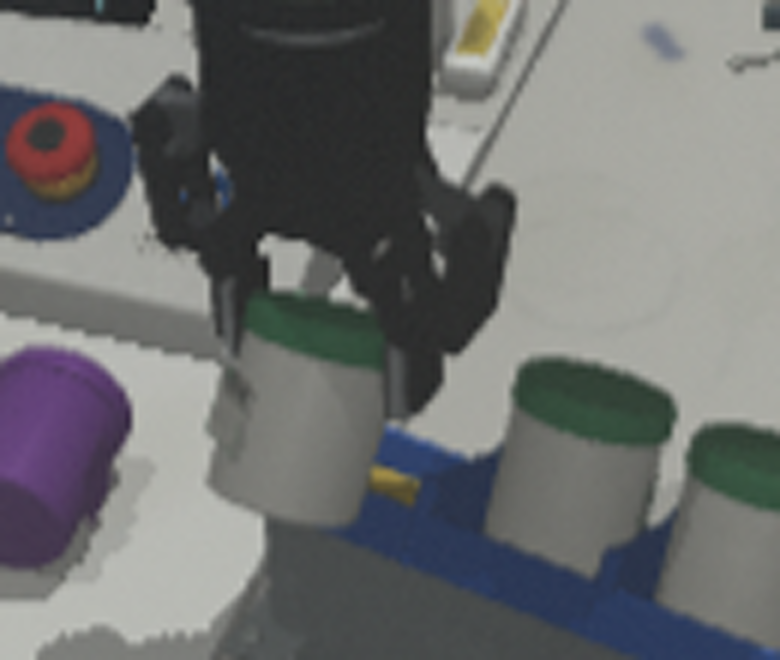

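The lean now matches its neighbours (axis from crop (318,325) to (285,510)). Lifting over and into the far cell.

```bash
python3 -m crank '[{"hand":1,"dx":0,"dy":-20,"dz":0,"yaw":0},{"hand":1,"dx":0,"dy":-45,"dz":0,"yaw":0},{"hand":1,"dx":0,"dy":-45,"dz":-25,"yaw":0},{"hand":1,"dx":0,"dy":-45,"dz":-50,"yaw":0},{"hand":1,"dx":0,"dy":-40,"dz":-66,"yaw":0},{"hand":1,"dx":0,"dy":-20,"dz":-66,"yaw":0},{"hand":1,"dx":0,"dy":0,"dz":-66,"yaw":0},{"hand":1,"dx":0,"dy":5,"dz":-66,"yaw":0},{"hand":1,"dx":0,"dy":5,"dz":-66,"yaw":0}]'
python3 - <<'E'
from h import *
o=bot.observe(); print(o['force'].round(1),incr(o['position']))
snap("side","s16",(230,200,360,310),6)
E
```

```text
clock: 15.7
position: [0.5554, 0.1688, 0.1214]
tool_rot: [-1.572, 0.002, -0.18]
force: [-0.6, -0.5, -0.7]
grip_width: 0.0587
[-0.6 -0.5 -0.7] [ 0.07549499 -0.04831313  0.12139511]
```

View pics/s16.png

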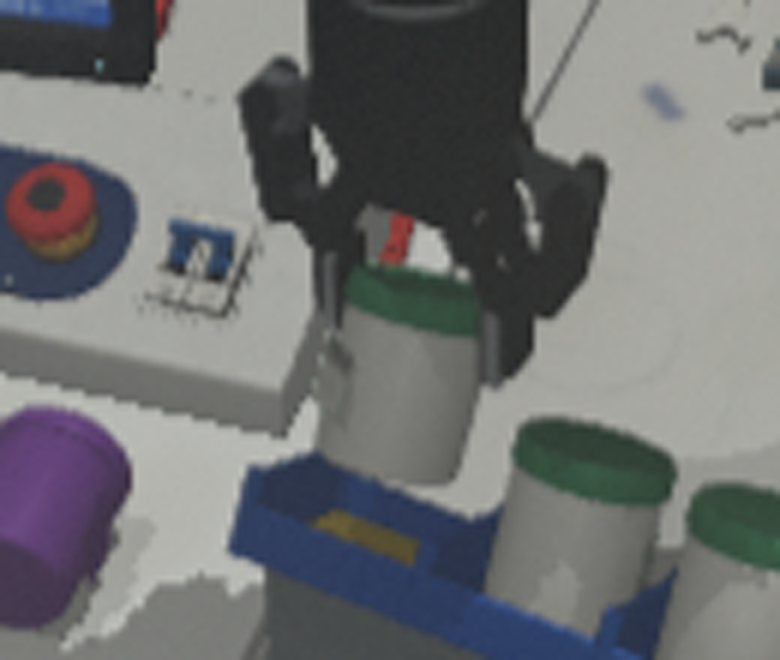

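```bash
python3 -m crank '[{"hand":1,"dx":1,"dy":5,"dz":1,"yaw":0},{"hand":1,"dx":1,"dy":10,"dz":4,"yaw":0},{"hand":1,"dx":1,"dy":15,"dz":7,"yaw":0},{"hand":1,"dx":1,"dy":20,"dz":10,"yaw":0},{"hand":1,"dx":1,"dy":25,"dz":13,"yaw":0},{"hand":1,"dx":1,"dy":28,"dz":15,"yaw":0},{"hand":1,"dx":1,"dy":28,"dz":15,"yaw":0}]'
python3 - <<'E'
from h import *
o=bot.observe(); print(o['force'].round(1),incr(o['position']))
snap("side","s17",(260,220,360,310),7)
E
```

```text
clock: 16.33
position: [0.5597, 0.1845, 0.0937]
tool_rot: [-1.571, 0.001, -0.179]
force: [-0.6, 1.2, 0.2]
grip_width: 0.0588
[-0.6  1.2  0.2] [ 0.07683197 -0.03209858  0.09373678]
```

View pics/s17.png

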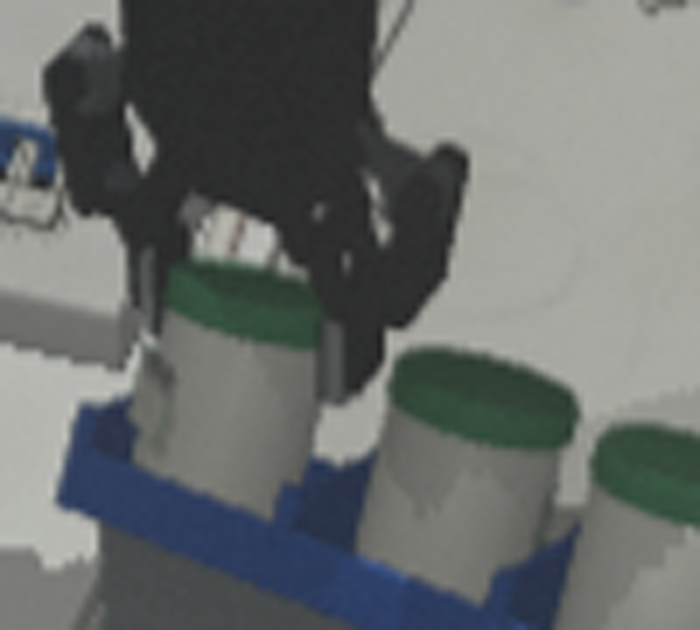

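In the cell, and the lean looks slightly greater than tub C's. Pressing down along the axis to flatten it.

```bash
python3 -m crank '[{"hand":1,"dx":0,"dy":2,"dz":1,"yaw":0},{"hand":1,"dx":0,"dy":3,"dz":1,"yaw":0},{"hand":1,"dx":0,"dy":4,"dz":1,"yaw":0},{"hand":1,"dx":0,"dy":4,"dz":1,"yaw":0}]'
python3 - <<'E'
from h import *
o=bot.observe(); print(o['force'].round(1),incr(o['position']))
E
```

```text
clock: 16.72
position: [0.5604, 0.1848, 0.0916]
tool_rot: [-1.571, -0.001, -0.18]
force: [-5.9, -2.8, 17.6]
grip_width: 0.0589
[-5.9 -2.8 17.6] [ 0.07751988 -0.03168902  0.09155687]
```

```bash
python3 -m crank '[{"hand":1,"dx":0,"dy":1,"dz":0,"yaw":0},{"hand":1,"dx":0,"dy":2,"dz":0.5,"yaw":0},{"hand":1,"dx":0,"dy":2,"dz":0.5,"yaw":0}]'
python3 - <<'E'
from h import *
o=bot.observe(); print(o['force'].round(1),incr(o['position']))
snap("side","s18",(260,220,360,310),7)
E
```

```text
clock: 16.97
position: [0.5613, 0.185, 0.091]
tool_rot: [-1.571, -0.003, -0.181]
force: [-10.1, -9.3, 40.6]
grip_width: 0.0585
[-10.1  -9.3  40.6] [ 0.07836495 -0.03133988  0.0909759 ]
```

View pics/s18.png

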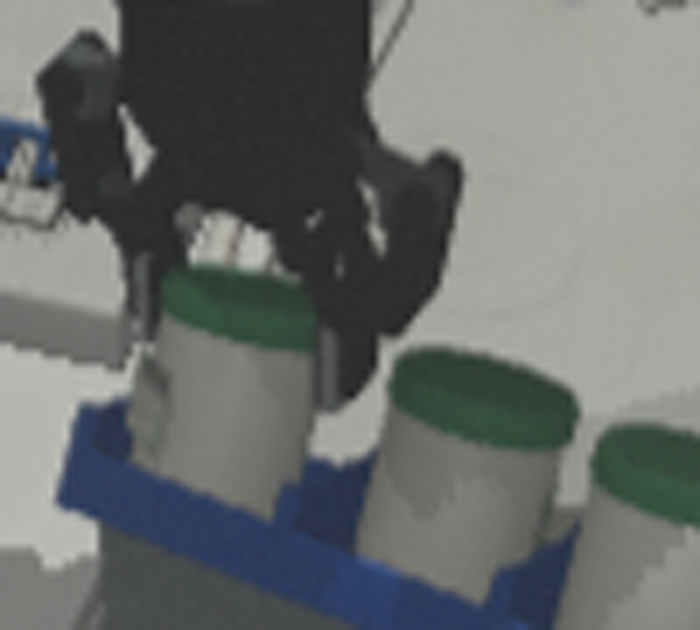

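```bash
python3 -m crank '[{"hand":1,"dx":-1.5,"dy":-1,"dz":0,"yaw":0},{"hand":1,"dx":-2,"dy":-1.5,"dz":0,"yaw":0}]'
python3 - <<'E'
from h import *
o=bot.observe(); print(o['force'].round(1),incr(o['position']))
c=cams['side']
def lidpts(x,yp=0,zp=.074,th=30):
    out=[]
    s,k=np.sin(np.radians(30)),np.cos(np.radians(30)); a30=np.radians(th-30)
    for a in np.linspace(0,2*np.pi,60):
      for d in(0,-.012):
        # rotate about pivot (0,.066) in cell frame by extra lean
        X=x+.03*np.cos(a);Y0=.03*np.sin(a);Z0=zp-.002+d-.066
        Y=yp+Y0*np.cos(a30)-Z0*np.sin(a30);Z=.066+Y0*np.sin(a30)+Z0*np.cos(a30)
        out.append(c.proj(cr(X,k*Y-s*Z,.06+s*Y+k*Z)))
    out=np.array(out);return out.min(0).round(1),out.max(0).round(1)
for th in(26,30,34,38): print(th,lidpts(.077,0,.074,th))
print("+4",lidpts(.077,0,.078,30)); print("C",lidpts(0))
snap("side","s19",(275,245,345,300),11)
E
```

```text
clock: 17.18
position: [0.5596, 0.1854, 0.0913]
tool_rot: [-1.57, -0.003, -0.181]
force: [3.5, -2.4, 4.0]
grip_width: 0.059
[ 3.5 -2.4  4. ] [ 0.07655723 -0.03123648  0.09125668]
26 (array([282.5, 256.1]), array([309.9, 271.4]))
30 (array([282.5, 256.5]), array([309.9, 271. ]))
34 (array([282.5, 256.7]), array([309.8, 270.7]))
38 (array([282.6, 256.8]), array([309.8, 270.5]))
+4 (array([282.9, 254.8]), array([310.3, 269.3]))
C (array([312.9, 267.5]), array([341.1, 282.9]))
```

View pics/s19.png

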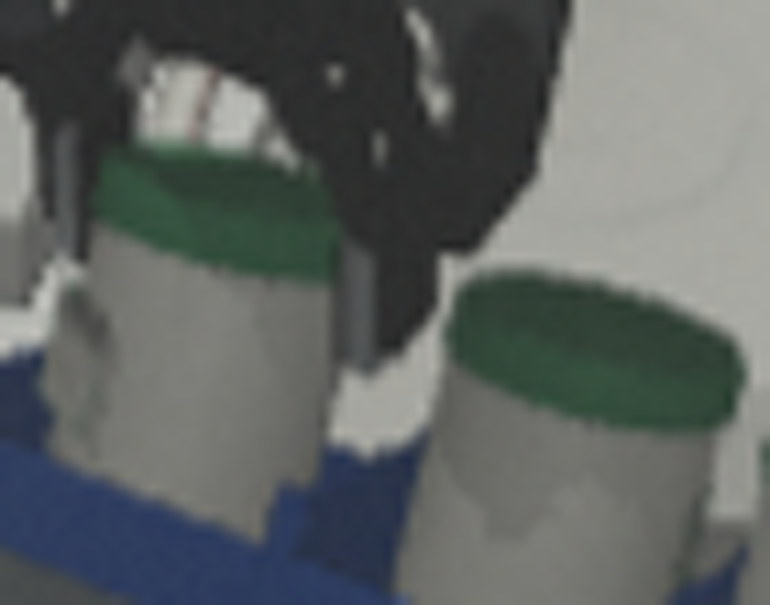

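```bash
python3 -m crank '[{"hand":1,"dx":0,"dy":1,"dz":0,"yaw":0},{"hand":1,"dx":0,"dy":1,"dz":2,"yaw":0},{"hand":1,"dx":0,"dy":1.5,"dz":4,"yaw":0},{"hand":1,"dx":0,"dy":1.5,"dz":4,"yaw":0}]'
python3 - <<'E'
from h import *
o=bot.observe(); print(o['force'].round(1),incr(o['position']))
snap("side","s20",(275,245,345,300),11)
E
```

```text
clock: 17.57
position: [0.5582, 0.1887, 0.0902]
tool_rot: [-1.574, 0.0, -0.18]
force: [-18.6, -10.5, 39.7]
grip_width: 0.0591
[-18.6 -10.5  39.7] [ 0.07461893 -0.02822169  0.09017976]
```

View pics/s20.png

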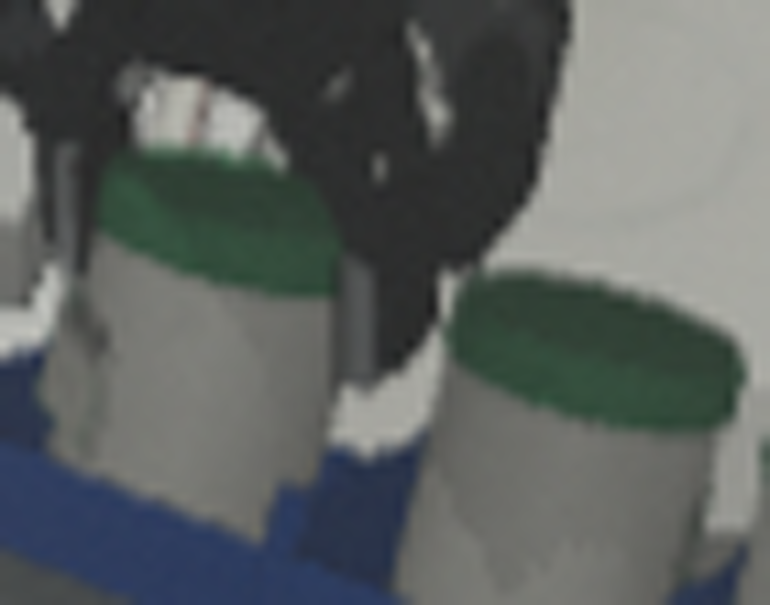

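Tub A's lid now spans rows 258.6–272, as expected for a seated tub (258.3–272.5), and its ellipse matches tub C's. I'll ease the load, check it's still in contact, then open slightly.

```bash
python3 -m crank '[{"hand":1,"dx":0,"dy":-0.7,"dz":-0.3,"yaw":0},{"hand":1,"dx":0,"dy":-1,"dz":-0.3,"yaw":0}]'
python3 - <<'E'
from h import *
o=bot.observe(); print(o['force'].round(1),incr(o['position']))
E
```

```text
clock: 17.78
position: [0.5583, 0.1887, 0.0903]
tool_rot: [-1.572, 0.001, -0.18]
force: [-9.7, -4.2, 14.3]
grip_width: 0.0589
[-9.7 -4.2 14.3] [ 0.07471482 -0.02817173  0.09034344]
```

```bash
python3 -m crank '[{"hand":0.24,"dx":0,"dy":0,"dz":0,"yaw":0},{"hand":0.24,"dx":0,"dy":0,"dz":0,"yaw":0},{"hand":0.24,"dx":0,"dy":0,"dz":0,"yaw":0}]'
python3 - <<'E'
from h import *
o=bot.observe(); print(o['force'].round(1),incr(o['position']),o['grip_width'])
snap("side","s21",(265,235,345,300),9)
E
```

```text
clock: 18.03
position: [0.5591, 0.1893, 0.0896]
tool_rot: [-1.571, -0.0, -0.18]
force: [0.2, -0.2, 0.1]
grip_width: 0.0651
[ 0.2 -0.2  0.1] [ 0.07543458 -0.02743046  0.08955743] 0.06505463650126654
```

View pics/s21.png

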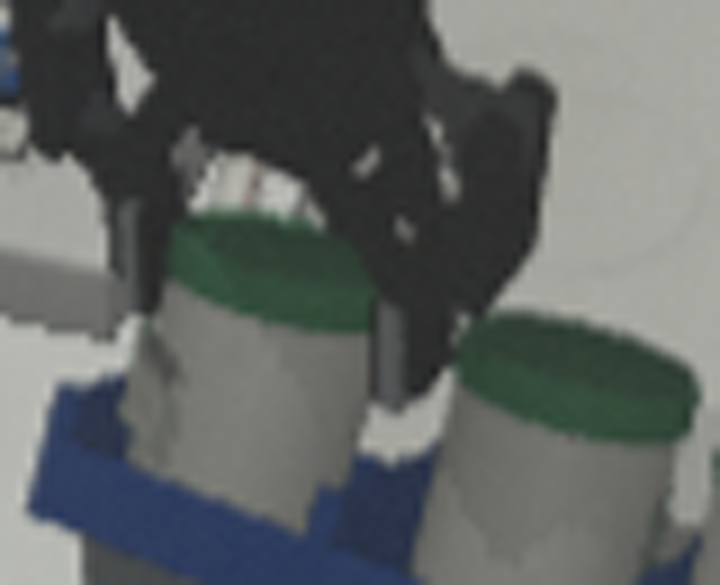

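Released cleanly, with zero force and both fingers clear of the lid. Going straight up, then over towards the wheel for a look.

```bash
python3 -m crank '[{"hand":0.24,"dx":0,"dy":-10,"dz":0,"yaw":0},{"hand":0.24,"dx":0,"dy":-25,"dz":0,"yaw":0},{"hand":0.24,"dx":0,"dy":-55,"dz":0,"yaw":0},{"hand":0.24,"dx":0,"dy":-90,"dz":0,"yaw":0},{"hand":1,"dx":0,"dy":-110,"dz":-30,"yaw":0},{"hand":1,"dx":0,"dy":-110,"dz":-70,"yaw":0},{"hand":1,"dx":0,"dy":-110,"dz":-110,"yaw":0}]'
python3 - <<'E'
from h import *
snap("side","s22",(230,250,390,380),5);snap("top","t22",(180,210,285,315),6)
E
```

```text
clock: 18.67
position: [0.5394, 0.0808, 0.2014]
tool_rot: [-1.57, -0.003, -0.178]
force: [1.3, -1.0, -1.2]
grip_width: 0.0294
```

View pics/s22.png

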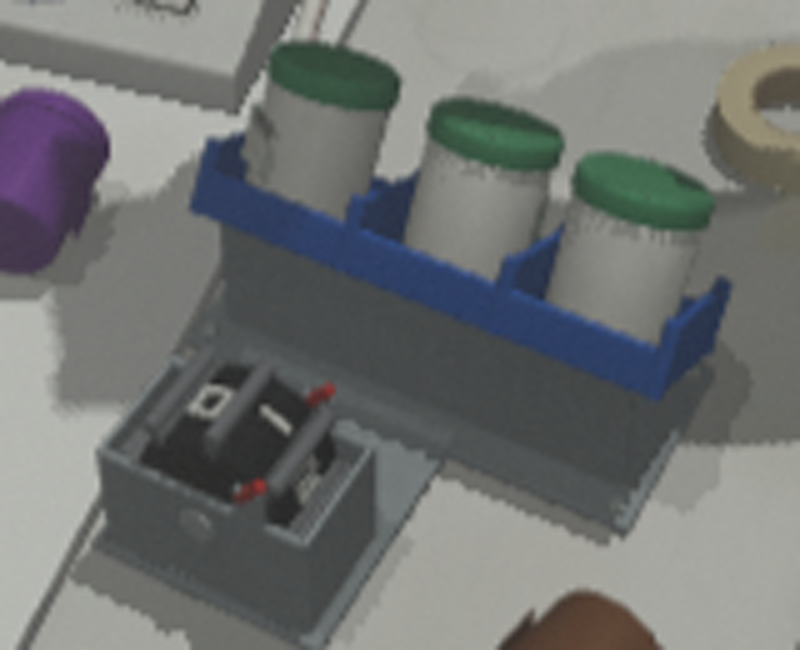

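View pics/t22.png

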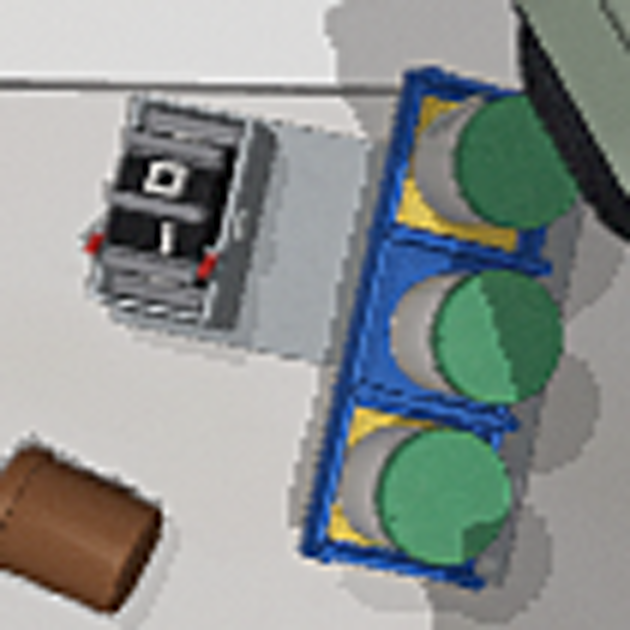

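All three tubs stand seated and parallel: side-view lids at crop (335,75), (495,135), (643,190), and in the top view each is centred on its pad. Next I need the wheel angle from its ribs.

```bash
cat >> h.py <<'E'
W=np.array([.030,.130,.055])
def ribp(deg,r=.040,y=0): a=np.radians(deg); return cr(W[0]-r*np.cos(a),W[1]+y,W[2]+r*np.sin(a))
E
python3 - <<'E'
from h import *
for n in("top","side"):
    c=cams[n];o,s=((180,210),6) if n=="top" else ((230,250),5)
    f=lambda P:((c.proj(P)-o)*s).round(0)
    print(n,"marks",[f(ribp(50,.044,y)) for y in(-.027,.027)],"housing top",f(cr(*W)))
    for d in range(20,161,10): print(d,f(ribp(d,.042,-.022)),f(ribp(d,.042)),f(ribp(d,.042,.022)))
    I=cv2.imread(f"pics/{n[0]}22_full.png")
    for lo,hi in(((0,150,90),(8,255,255)),((172,150,90),(180,255,255))):
        print([((b[0]-o)*s).round() for b in blobs(I,lo,hi,2) if 190<b[0][0]<310 and b[0][1]>230])
E
```

```text
top marks [array([200., 271.]), array([ 84., 247.])] housing top [173. 207.]
20 [193. 297.] [147. 287.] [100. 278.]
30 [192. 289.] [145. 279.] [ 98. 270.]
40 [191. 278.] [144. 269.] [ 97. 259.]
50 [191. 266.] [144. 257.] [ 97. 247.]
60 [192. 252.] [145. 243.] [ 97. 233.]
70 [194. 237.] [146. 227.] [ 99. 218.]
80 [196. 221.] [149. 212.] [101. 202.]
90 [200. 205.] [152. 196.] [105. 186.]
100 [204. 190.] [156. 180.] [109. 171.]
110 [208. 175.] [161. 166.] [113. 156.]
120 [213. 162.] [166. 152.] [119. 143.]
130 [218. 150.] [171. 141.] [124. 131.]
140 [223. 141.] [176. 131.] [129. 122.]
150 [228. 134.] [181. 125.] [134. 115.]
160 [232. 130.] [186. 120.] [139. 111.]
[array([ 91., 240.]), array([205., 264.])]
[]
side marks [array([326., 383.]), array([256., 480.])] housing top [234. 457.]
20 [345. 433.] [318. 472.] [289. 513.]
30 [338. 420.] [310. 459.] [282. 500.]
40 [329. 406.] [301. 445.] [272. 486.]
50 [317. 393.] [289. 432.] [260. 472.]
60 [304. 380.] [276. 419.] [246. 459.]
70 [290. 369.] [261. 408.] [231. 448.]
80 [274. 359.] [245. 398.] [215. 438.]
90 [258. 351.] [229. 390.] [199. 429.]
100 [243. 346.] [214. 384.] [183. 423.]
110 [228. 343.] [199. 380.] [168. 419.]
120 [215. 342.] [185. 379.] [154. 418.]
130 [203. 343.] [173. 380.] [142. 419.]
140 [192. 347.] [163. 384.] [132. 422.]
150 [185. 353.] [155. 390.] [125. 428.]
160 [179. 360.] [150. 397.] [119. 436.]
[array([257., 483.])]
[]
```

Side and top views both put ribs at about 79° and 37°, so the joint is at about 52° and digit 1 sits just past the marks. I need about +83°. Plan: with the hand open, one finger (about 14 mm thick, so it fits between ribs) pushes the rib at about 35° over the top to 117.5°.

Run:
```python
from h import *
o=bot.observe();print(incr(o['position']),o['qpos'].round(2))
go(cr(.0245,.128,.20),CY)
```

```text
[ 0.07606174 -0.14422436  0.20021077] [ 0.18  0.48 -0.58  1.83  0.33  0.93 -0.73]
dx dy dz [-53.5  -0.8 271.9] yaw -0.007
```

```bash
python3 -m crank '[{"hand":1,"dx":0,"dy":-10,"dz":30,"yaw":0},{"hand":1,"dx":-5,"dy":-10,"dz":68,"yaw":0},{"hand":1,"dx":-12,"dy":-10,"dz":106,"yaw":0},{"hand":1,"dx":-20,"dy":-10,"dz":144,"yaw":0},{"hand":1,"dx":-28,"dy":-10,"dz":182,"yaw":0},{"hand":1,"dx":-36,"dy":-10,"dz":220,"yaw":0},{"hand":0,"dx":-48,"dy":-8,"dz":255,"yaw":0},{"hand":0,"dx":-54,"dy":0,"dz":272,"yaw":0},{"hand":0,"dx":-54,"dy":25,"dz":272,"yaw":0},{"hand":0,"dx":-54,"dy":50,"dz":272,"yaw":0},{"hand":0,"dx":-54,"dy":65,"dz":272,"yaw":0},{"hand":0,"dx":-54,"dy":65,"dz":272,"yaw":0}]'
python3 - <<'E'
from h import *
o=bot.observe();print(incr(o['position']),o['qpos'].round(2))
snap("side","s23",(210,240,370,370),5)
E
```

```text
clock: 19.77
position: [0.5336, 0.3575, 0.1319]
tool_rot: [-1.574, 0.003, -0.18]
force: [-0.3, -1.0, 0.9]
grip_width: 0.0728
[0.02019501 0.13346424 0.13190883] [-0.33  0.71 -0.55  1.61  0.43  0.94 -1.21]
```

View pics/s23.png

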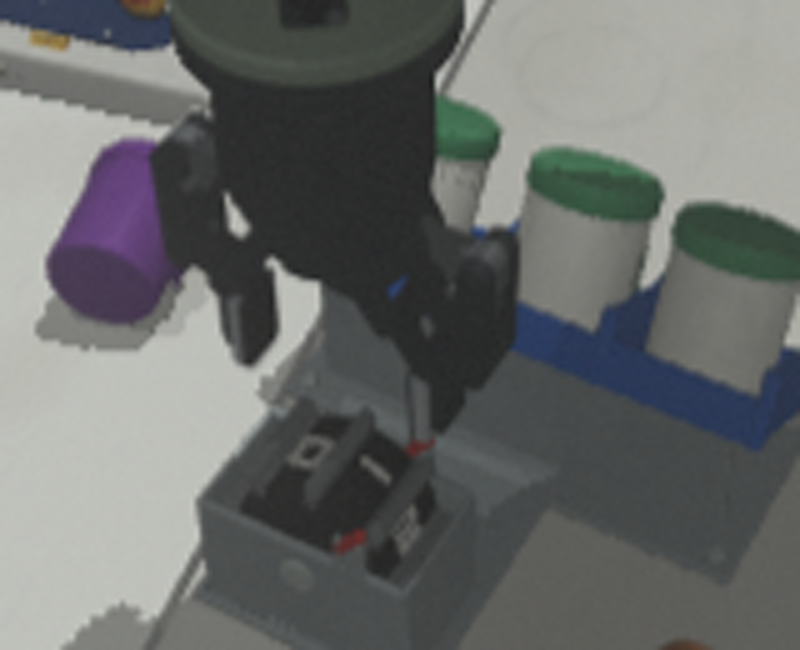

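```bash
python3 -m crank '[{"hand":0,"dx":-2,"dy":0,"dz":-4,"yaw":0},{"hand":0,"dx":-2,"dy":20,"dz":-4,"yaw":0},{"hand":0,"dx":-2,"dy":40,"dz":-4,"yaw":0},{"hand":0,"dx":-2,"dy":50,"dz":-4,"yaw":0},{"hand":0,"dx":-2,"dy":55,"dz":-4,"yaw":0},{"hand":0,"dx":-2,"dy":55,"dz":-4,"yaw":0}]'
python3 - <<'E'
from h import *
o=bot.observe();print(incr(o['position']),o['grip_width'],o['force'].round(1))
snap("side","s24",(230,270,330,360),8)
E
```

```text
clock: 20.32
position: [0.5322, 0.3548, 0.0797]
tool_rot: [-1.571, 0.0, -0.18]
force: [0.3, -0.3, -0.3]
grip_width: 0.0854
[0.0192583  0.13048708 0.07965848] 0.08541471098369709 [ 0.3 -0.3 -0.3]
```

View pics/s24.png

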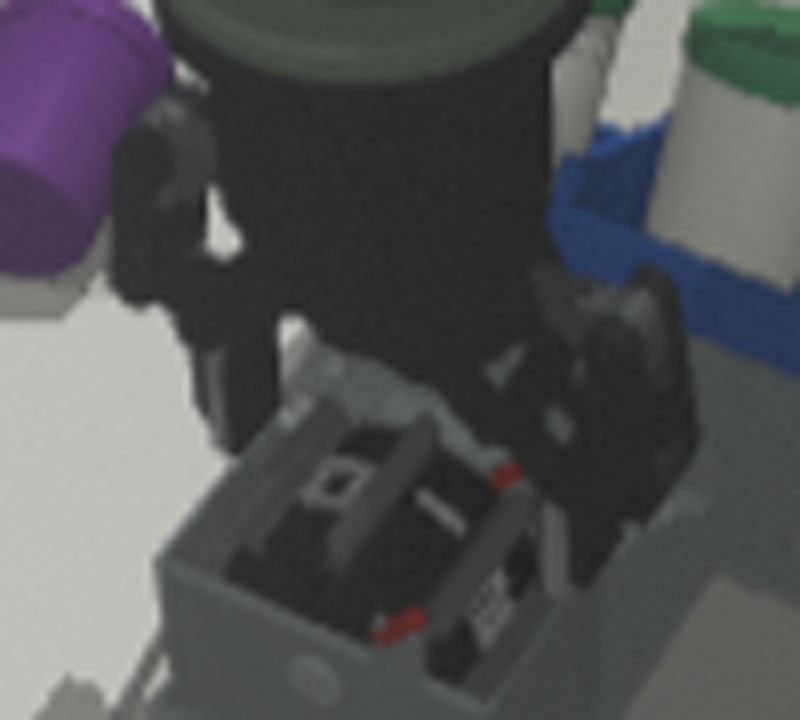

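Run:
```python
from h import *
c=cams['side']
for d in(.005,.009,.013): print(d,((c.proj(cr(.0193-.0427,.1305,.0797+d))-(230,270))*8).round(),((c.proj(cr(.0193-.0427-.0145,.1305,.0797+d))-(230,270))*8).round())
print("rib35",[((c.proj(ribp(a,.04,y)+[0,0,0])-(230,270))*8).round() for a in(35,40) for y in(-.022,.022)])
```

```text
0.005 [556. 580.] [608. 604.]
0.009 [556. 570.] [608. 593.]
0.013 [555. 560.] [608. 583.]
rib35 [array([528., 501.]), array([438., 629.]), array([521., 491.]), array([430., 618.])]
```

```bash
python3 -m crank '[{"hand":0,"dx":0,"dy":10,"dz":-1,"yaw":0},{"hand":0,"dx":0,"dy":18,"dz":-2,"yaw":0},{"hand":0,"dx":3,"dy":18,"dz":-2,"yaw":0},{"hand":0,"dx":10,"dy":18,"dz":-2,"yaw":0},{"hand":0,"dx":18,"dy":18,"dz":-2,"yaw":0},{"hand":0,"dx":22,"dy":14,"dz":-2,"yaw":0},{"hand":0,"dx":26,"dy":11,"dz":-2,"yaw":0},{"hand":0,"dx":29,"dy":9,"dz":-2,"yaw":0},{"hand":0,"dx":32,"dy":7,"dz":-2,"yaw":0},{"hand":0,"dx":32,"dy":7,"dz":-2,"yaw":0}]'
python3 - <<'E'
from h import *
o=bot.observe();print(incr(o['position']),o['grip_width'],o['force'].round(1))
snap("side","s25",(230,270,330,360),8)
E
```

```text
clock: 21.2
position: [0.5646, 0.3469, 0.073]
tool_rot: [-1.57, -0.001, -0.181]
force: [-0.1, -0.5, -0.3]
grip_width: 0.0855
[0.05256648 0.12851577 0.07297533] 0.08551974088623682 [-0.1 -0.5 -0.3]
```

View pics/s25.png

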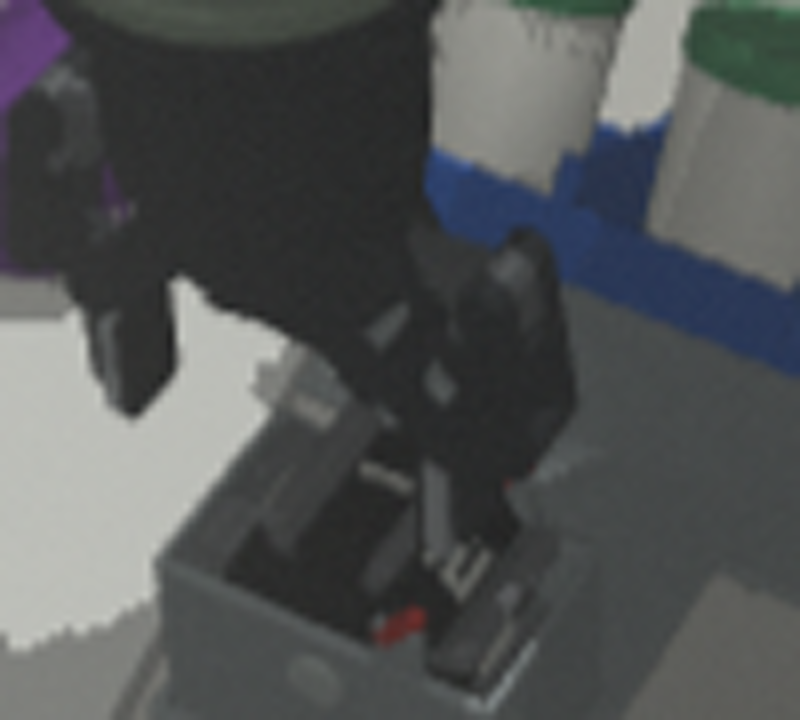

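The finger is turning the wheel: digit 1 has moved back to crop (385,475) and digit 2 is coming up at (465,570). Force is near zero. Continuing over the top.

```bash
python3 -m crank '[{"hand":0,"dx":4,"dy":-2.5,"dz":0,"yaw":0},{"hand":0,"dx":8,"dy":-4.5,"dz":0,"yaw":0},{"hand":0,"dx":12,"dy":-5.5,"dz":0,"yaw":0},{"hand":0,"dx":16,"dy":-6,"dz":0,"yaw":0},{"hand":0,"dx":20,"dy":-6,"dz":0,"yaw":0},{"hand":0,"dx":24,"dy":-6,"dz":0,"yaw":0},{"hand":0,"dx":27,"dy":-6,"dz":0,"yaw":0},{"hand":0,"dx":27,"dy":-6,"dz":0,"yaw":0}]'
python3 - <<'E'
from h import *
o=bot.observe();print(incr(o['position']),o['grip_width'],o['force'].round(1))
snap("side","s26",(230,270,330,360),8)
E
```

```text
clock: 21.92
position: [0.5905, 0.3419, 0.0783]
tool_rot: [-1.571, -0.0, -0.181]
force: [0.9, 0.3, 0.2]
grip_width: 0.0855
[0.07896663 0.12833141 0.07828684] 0.08553180025594995 [0.9 0.3 0.2]
```

View pics/s26.png

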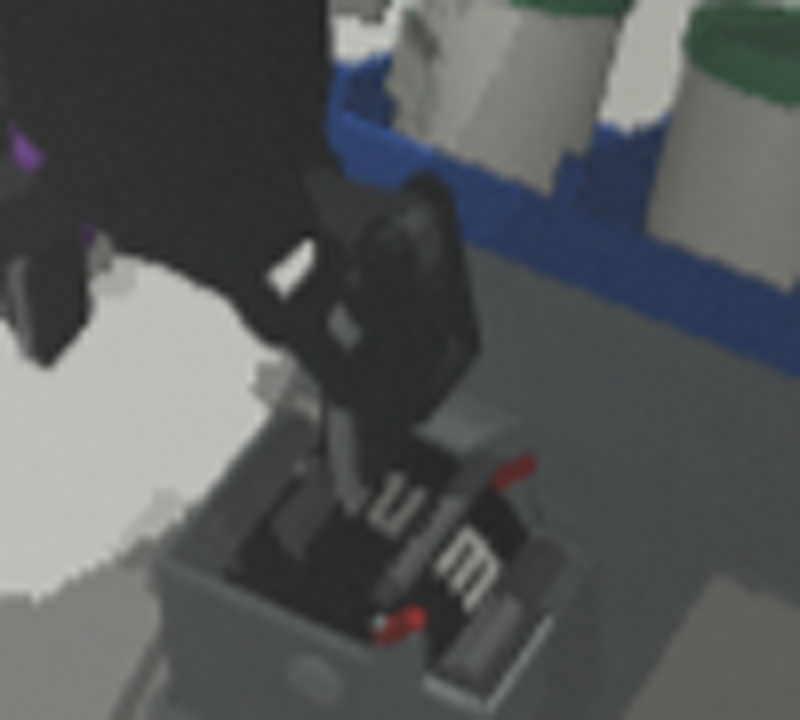

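Digit 3 is at crop (468,568), about 15° short of the marks. Nudging on in small steps.

```bash
python3 -m crank '[{"hand":0,"dx":2,"dy":0,"dz":0,"yaw":0},{"hand":0,"dx":4,"dy":0,"dz":0,"yaw":0},{"hand":0,"dx":6,"dy":0,"dz":0,"yaw":0},{"hand":0,"dx":7.5,"dy":0,"dz":0,"yaw":0},{"hand":0,"dx":7.5,"dy":0,"dz":0,"yaw":0}]'
python3 - <<'E'
from h import *
o=bot.observe();print(incr(o['position']),o['grip_width'],o['force'].round(1))
snap("side","s27",(250,290,320,350),10)
E
```

```text
clock: 22.38
position: [0.5975, 0.3408, 0.0785]
tool_rot: [-1.571, -0.0, -0.18]
force: [0.7, -0.2, 0.6]
grip_width: 0.0853
[0.08608024 0.12849875 0.07846526] 0.0852749132115623 [ 0.7 -0.2  0.6]
```

View pics/s27.png

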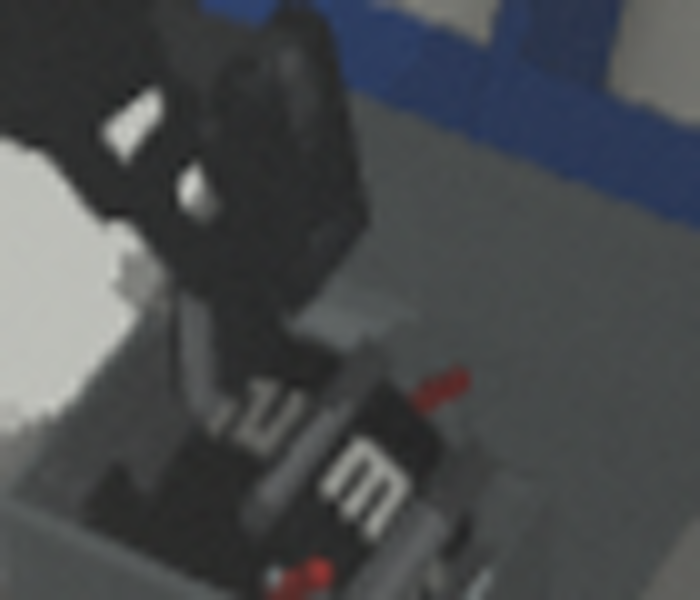

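Run:
```python
from h import *
c=cams['side']; f=lambda P:((c.proj(P)-(250,290))*10).round()
for r in(.040,.044,.048): print("marks",r,f(ribp(50,r,-.026)),f(ribp(50,r,.026)))
for d in(0,-4,-8,4): print(d,"dig",f(ribp(50+d,.034)),"ribF",f(ribp(27.5+d,.042,-.02)),f(ribp(27.5+d,.042,.02)),"ribT",f(ribp(72.5+d,.042,-.02)),f(ribp(72.5+d,.042,.02)))
I=cv2.imread("pics/s27_full.png")
print([((b[0]-(250,290))*10).round() for b in blobs(I,(0,110,70),(8,255,255),2) if 250<b[0][0]<320 and b[0][1]>300])
```

```text
marks 0.04 [439. 374.] [304. 562.]
marks 0.044 [450. 369.] [314. 557.]
marks 0.048 [461. 364.] [325. 552.]
0 dig [357. 473.] ribF [475. 453.] [373. 599.] ribT [366. 340.] [260. 483.]
-4 dig [365. 482.] ribF [481. 464.] [379. 610.] ribT [378. 348.] [272. 491.]
-8 dig [372. 491.] ribF [486. 474.] [384. 621.] ribT [390. 357.] [284. 500.]
4 dig [348. 465.] ribF [469. 442.] [366. 588.] ribT [354. 332.] [247. 474.]
[array([436., 386.]), array([301., 574.])]
```

```bash
python3 -m crank '[{"hand":0,"dx":1.3,"dy":0,"dz":0,"yaw":0},{"hand":0,"dx":2.5,"dy":0,"dz":0,"yaw":0},{"hand":0,"dx":2.5,"dy":0,"dz":0,"yaw":0},{"hand":0,"dx":1,"dy":0,"dz":0,"yaw":0},{"hand":0,"dx":-1,"dy":-4,"dz":0,"yaw":0},{"hand":0,"dx":-1,"dy":-20,"dz":0,"yaw":0},{"hand":0,"dx":-1,"dy":-50,"dz":0,"yaw":0},{"hand":0,"dx":-20,"dy":-85,"dz":-10,"yaw":0},{"hand":0,"dx":-50,"dy":-100,"dz":-40,"yaw":0},{"hand":0,"dx":-70,"dy":-100,"dz":-80,"yaw":0},{"hand":0,"dx":-70,"dy":-100,"dz":-120,"yaw":0},{"hand":0,"dx":-70,"dy":-100,"dz":-155,"yaw":0}]'
python3 - <<'E'
from h import *
snap("side","s28",(250,290,320,350),10); snap("top","t28",(190,225,240,270),14)
E
```

```text
clock: 23.43
position: [0.4988, 0.1999, 0.1794]
tool_rot: [-1.571, -0.001, -0.178]
force: [1.8, 0.2, -0.9]
grip_width: 0.0853
```

View pics/s28.png

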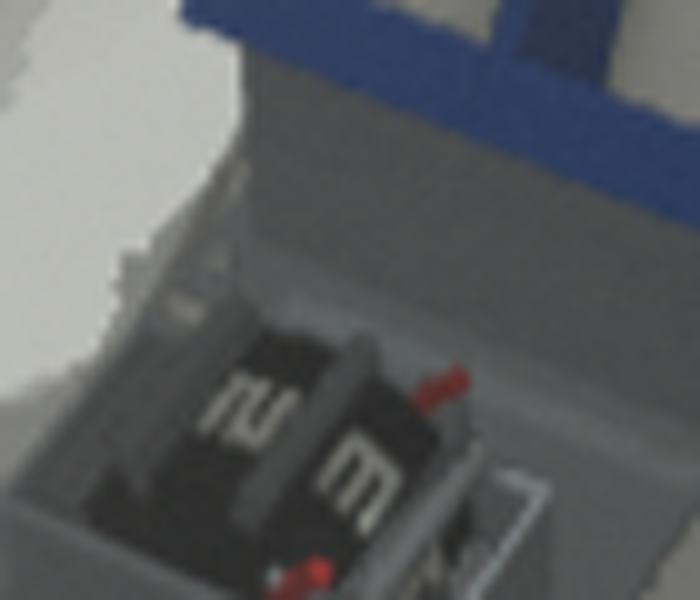

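View pics/t28.png

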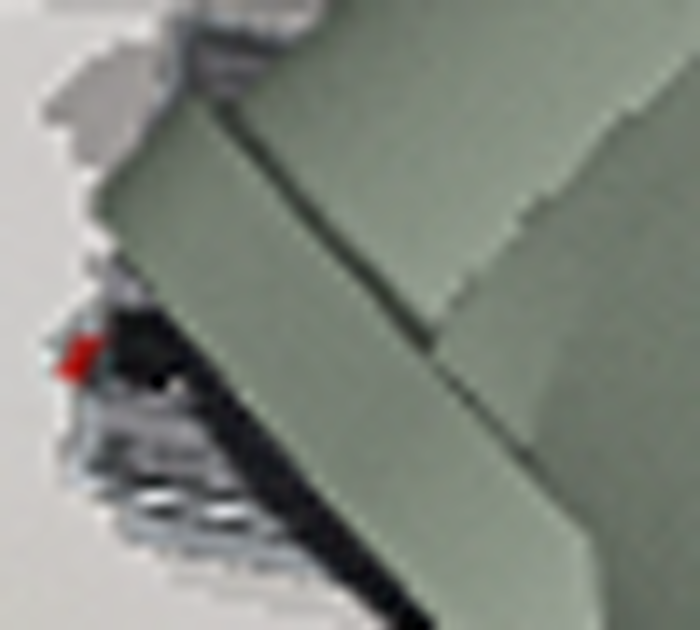

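Side view: digit 3 at crop (357,483). The rib above it has its midpoint at (307,428), against (305,426) expected for exactly 3. Backing off for an unobstructed check in both views.

```bash
python3 -m crank '[{"hand":0,"dx":0,"dy":-20,"dz":-30,"yaw":0},{"hand":0,"dx":0,"dy":-40,"dz":-65,"yaw":0},{"hand":0,"dx":0,"dy":-50,"dz":-100,"yaw":0},{"hand":0,"dx":0,"dy":-50,"dz":-140,"yaw":0},{"hand":0,"dx":0,"dy":-50,"dz":-180,"yaw":0},{"hand":0,"dx":0,"dy":-50,"dz":-220,"yaw":0},{"hand":0,"dx":0,"dy":-50,"dz":-250,"yaw":0},{"hand":0,"dx":0,"dy":-50,"dz":-250,"yaw":0}]'
python3 - <<'E'
from h import *
T=snap("top","t29",(180,210,285,315),6); S=snap("side","s29",(190,160,390,320),4)
c=cams['top']; f=lambda P:((c.proj(P)-(180,210))*6).round()
print("marks",[f(ribp(50,.042,y)) for y in(-.026,.026)])
for d in(0,-5,5): print(d,"dig",f(ribp(50+d,.034)),"F",f(ribp(27.5+d,.042)),"T",f(ribp(72.5+d,.042)),"B",f(ribp(117.5+d,.042)))
print([((b[0]-(180,210))*6).round() for b in blobs(T,(0,150,90),(8,255,255),2) if 180<b[0][0]<230 and b[0][1]>230])
m=cv2.inRange(cv2.cvtColor(T,cv2.COLOR_BGR2HSV),(0,0,0),(180,255,255))
g=cv2.cvtColor(T,cv2.COLOR_BGR2GRAY); cv2.imwrite("pics/t29w.png",cv2.resize(T[228:270,190:225],None,fx=14,fy=14,interpolation=cv2.INTER_CUBIC))
E
```

```text
clock: 24.2
position: [0.4545, -0.0508, 0.2287]
tool_rot: [-1.573, 0.0, -0.187]
force: [0.6, -0.1, 0.5]
grip_width: 0.0856
marks [array([200., 268.]), array([ 88., 245.])]
0 dig [150. 247.] F [145. 281.] T [147. 224.] B [164. 155.]
-5 dig [149. 252.] F [146. 285.] T [146. 231.] B [162. 162.]
5 dig [150. 241.] F [145. 277.] T [148. 216.] B [167. 149.]
[array([ 91., 240.]), array([203., 265.])]
```

View pics/t29.png

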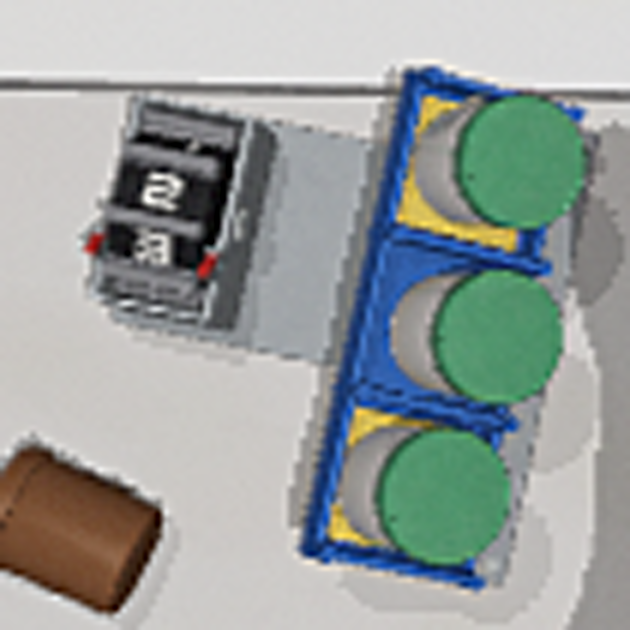

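View pics/s29.png

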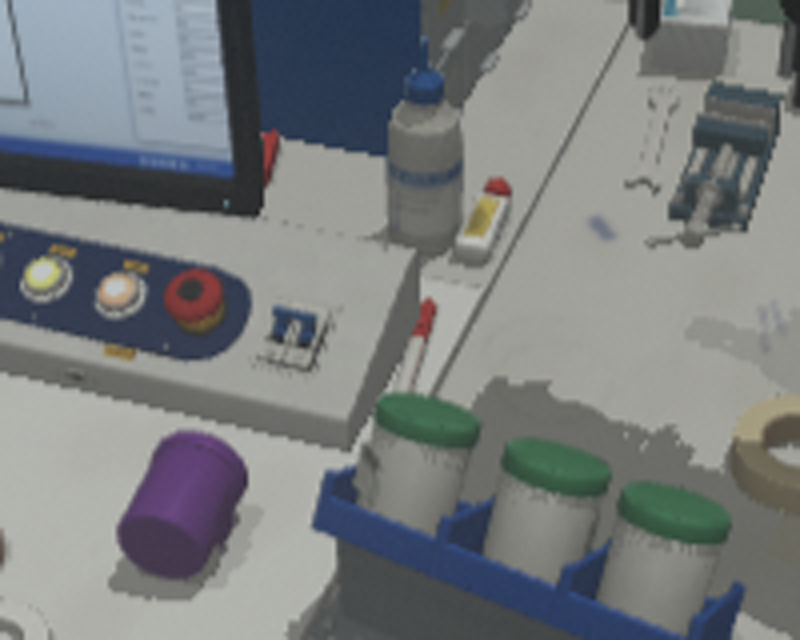

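Digit 3 stands between the marks in both views, within about 1–3°. The three tubs are parallel and seated, the bottle is upright and the arm is clear. Handing in.

Run:
```python
from workcell import bot
print(bot.job_done(), bot.observe()['clock'])
```

```text
the job is handed in; nothing more can be done
the job is handed in; nothing more can be done
```

The job is done and handed in at about 24 s. Both bench tubs are in the crate and the wheel shows 3.

- **Tubs:** The tool cannot tilt. I gripped each tub by its lid and leaned it by pressing its base against the crate's left wall, so it pivoted between the pads. I then pressed each one onto its pad before opening the hand slightly. The last pictures show all three lids parallel, one tub per cell, with the middle tub still in its cell.
- **Wheel:** One fingertip pushed a rib over the top, about 83°. In both views digit 3 stands between the red marks; the ribs suggest it is about 1–3° short of exact.
- **Bystanders:** The alcohol bottle is upright, and the brown and purple look-alikes were not touched.
- **Disagreements:** The two cameras differed from the computed positions by about 1–1.5 px (2–3 mm), which I corrected using the middle tub and the red marks. Tub A leaned a few degrees too far at first and needed a second press to lie flat. Those presses read about 40 N at the wrist for a moment, through the fingers and the held tub.

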